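Lock a shift shaft into its holding fixture

TASK

The gearbox shift shaft lies in the V-groove of the holding fixture with its lever up. Push it gently along the groove against the sprung stop, press the stop in nearly all the way without ramming it, swing the lever down to the side of the catch so that the shaft's lug drops behind the catch's tooth, then let go so that the spring seats it there. Leave the spray can, the wrench and the parts tray where they are.

Things in the scene. Friction and masses are not known exactly. Their poses are not given: they have to be found in the camera images.
- fixture: fixed bench fixture: grey base plate 300 x 90 x 12 mm with a dark steel V-block 56 mm wide, its groove running along x from -140 to +75 mm. Origin: centre of the plate's underside. +x points along the groove to the sprung stop, z up. A shaft in the groove has its axis at y = 0, 75 mm above the origin; the flat shoulders beside the groove are 68 mm above it
- groove_end (a point): point fixed on the V-block: the groove axis at the block's +x end (fixture x = 75 mm); axes as the fixture. Near it an aluminium carriage, clamped anywhere in a 30 mm range (its place changes and is not given: find it by feel), holds the sprung stop: a round plunger, 24 mm across, on the groove axis, its free face 11 mm short of to 19 mm beyond this point, facing the shaft's nose
- shoulder (a point): point fixed on top of the V-block's -y shoulder, at fixture x = 0. The carriage's catch stands on this shoulder, y -18 to -35 mm: a block 20 mm long with its top 14 mm above the groove axis and a 4 mm tooth overhanging at its upper +x edge. The tooth's +x face is 60 mm short of the plunger's free face. A lug swung down too early lands on top of the catch and stays up
- plunger (a joint): how far the sprung stop is pressed in, m: 0 free, 0.018 at its hard end. It pushes back with 5 N at once, plus 0.2 N per mm. The lug passes down behind the catch's tooth only while the plunger is more than 10 mm in; let go, the spring slides the shaft back under the tooth till the lug meets the catch block, about 6 mm in
- lever (a point): centre of the black ball, 22 mm across, on the end of the shaft's lever, 46 mm from the shaft's axis; the lever is a round stem, 10 mm thick. x: along the shaft to its nose; z: along the lever, outwards. It starts upright and stays so by itself; it must turn down a quarter turn about the shaft's axis to the fixture's -y side, to lie level, where the lug meets the shoulder
- shaft_mid (a point): centre of the shaft, on its axis half-way along; axes as the lever point. A loose round steel part of 0.4 to 0.7 kg, 150 mm long, 30 mm in diameter, flat-nosed, lying in the groove; its nose is 75 mm ahead (+x) of this point, the lever 55 mm behind it. Groove friction is 1.5 to 3.2 N. At the start the nose is about 40 to 100 mm short of the plunger
- lug (a point): middle of the shaft's lug, 10 mm ahead of the shaft's centre and 21 mm off its axis, on the same side as the lever; axes as the lever point. The lug is 10 mm long along the shaft, 12 mm wide and reaches 30 mm from the axis
- spray_can: bystander: white can, 60 mm in diameter, 170 mm high, origin at the centre of its foot
- wrench: bystander: steel wrench, 200 mm long, lying flat on the bench, origin near its middle
- tray: bystander: open red parts tray 120 x 160 x 45 mm, origin at the centre of its underside
Mind the look-alikes: they are no part of the job. Of the things shaped like the part that bears lever, the bare steel one is meant.

How it is judged:
By the outcome, as a careful person would: the job done as asked, in the order asked, and still so for the second after the job is handed in, with the robot touching nothing.
It also fails if it takes over 45 s, if anything falls off the work surface, if the arm or the gripper's body presses on something with over 40 N, if the wrist force passes 120 N, or if a joint passes its speed limit or range.

ROBOT

A 6-joint arm with a two-finger parallel gripper is mounted at the origin on the work surface. World frame = base frame: x ahead of the robot, y to its left, z up, the work surface at z = 0. Lengths are in m, angles in rad, forces in N, time in s.
With the tool pointing down it reaches from about 0.3 to 0.875 m from the base axis. Payload 6.4 kg.
Tool frame: the origin (TCP) lies between the finger pads; the fingertips stand tip_extent ahead of it and the grasp point (between the pads) lies 5 mm behind it (tip_extent is the distance from the TCP to the fingertips, in m); z points along the fingers, y is the direction in which the jaws open and shut (so a half turn about z gives the same grasp; the last joint's range is limited). The gripper opens to 85 mm and grips with 20 to 120 N. Pads are 22 mm wide; open, the fingers measure 114 mm over their backs; the gripper's body (76 mm by 85 mm) begins 54 mm behind the grasp point. The pads swing forward as they close: fully open they stand 13 mm farther back than shut.
Start: joints at [-1.364, 0.181, 1.607, -0, 1.354, -0.206], TCP at [0.231, -0.527, 0.245] pointing down, gripper open.
Joint ranges: [-2.99, 2.99], [-0.89, 2.07], [0.3, 2.58], [-1.14, 4.28], [0, 2.63], [-3.12, 3.12]. Speed limits (rad/s): [2.57, 2.57, 3.01, 3.14, 3.14, 3.14].

INTERFACE

Orientations are given as a unit quaternion [w, x, y, z].
In Python, from bench import * gives the robot as it stands.
- The arm moves only by the shell command python3 -m jog 'ROWS'. ROWS is JSON, a list of rows, each a list of 3 entries, a list of its own where there are three numbers: the shift along the tool's x, y, z in mm, then the turn, a rotation vector about the tool's x, y, z in rad, then the opening, from 0 (shut) to 1 (fully open). A call has 1 to 20 rows; each row is the pose to reach, as a shift and turn from the pose measured when the call began, along the tool's axes at that moment; what a row does not reach only later rows make up. A row lasts 1/12 s, in which the tool goes at most 41.7 mm and 7.16 degrees, less where a joint would pass 70% of its speed; a pose out of reach is approached as far as the arm can. A call with a gripper value outside its range is refused whole. The fingers move at their own pace and stop on an object; the grip force is fixed at half the most. Time passes only in rows, so rows that repeat a pose let the fingers close. It gives the time, the measured TCP pose, the force and the opening at its end, in the units of the state.
- get_obs(): the state, without advancing time (a new reading comes with each control period).
- camera(name): name is "side" or "top" or "wrist"; returns (picture, depth): 480x640x3 uint8, red, green, blue; 480x640 float32, m along the optical axis (not along the pixel's ray), 0 where there is no reading.
- get_calibration(name): a dict with "fx", "fy", "cx", "cy" (pixels), "k1" (the pictures are not rectified: a ray, as slopes to the right and down, at radius r is drawn at 1 + k1 r^2 times it, then the intrinsics apply), "world_from_camera" (4x4, takes a point from camera to world coordinates). Camera axes: x right, y down, z forward; pixel columns grow to the right and rows downward; lengths in m; the calibration is good to about 2 mm. A picture is of the moment at which its call begins: read the wrist's pose just before it. get_calibration takes no time and is no camera call; for the wrist camera it gives the pose at the moment of the call.
- hand_in(): hands the job in, once; it reports no verdict.
The state is a dict: "time_s": time; "q": joint angles; "dq": joint speeds; "joint_efforts": joint torques, N m; "eef_pos": TCP position; "eef_rot": TCP orientation; "wrist_force": force on the tool from outside, world axes, zero at the start; "torque": the same for the moment, N m; "opening": opening from 0.0 (shut) to 1.0 (fully open).
Only numpy, scipy, OpenCV 4.12 (cv2) and the standard library are available. Lean on these libraries where they do the work, as an engineer would, in place of code of your own. Each camera call takes 0.05 s, during which the arm holds its last target.

## Working session

There is one attempt and no reset: what is moved stays moved. The work goes in short steps, Python scripts to look and compute and a shell command to move; the robot and the scene stay as the last step left them, time stands still between calls to the robot, and variables do not carry over. Pictures are saved under pics/ and viewed, and the job is handed in when it is done.

```bash
ls; mkdir -p pics; python3 - <<'E'
from bench import *
import cv2
o=get_obs(); print(o)
for n in ("side","top","wrist"):
    p,d=camera(n); cv2.imwrite(f"pics/{n}0.png",p[:,:,::-1]); 
    import numpy as np; np.save(f"pics/{n}0d.npy",d); print(n,get_calibration(n))
E
```

```text
pics
{'time_s': 0.0, 'q': array([-1.36429750e+00,  1.81560193e-01,  1.60800445e+00,  2.53181633e-05,
        1.35379669e+00, -2.06257436e-01]), 'dq': array([ 5.38023063e-04,  1.70514380e-03, -4.32993059e-04, -2.87819600e-04,
       -1.71504120e-03,  8.91797631e-05]), 'joint_efforts': array([ 7.88127218e-04, -4.44874907e+01, -3.51334977e+01, -2.65486087e-04,
        9.01213672e-03,  7.72815838e-06]), 'eef_pos': array([ 0.23058841, -0.52616528,  0.24437508]), 'eef_rot': array([-8.84338093e-04,  9.78779690e-01,  2.04913483e-01,  1.22530470e-05]), 'wrist_force': array([0.72140298, 0.16296015, 0.42877906]), 'torque': array([-0.00387367, -0.02143581,  0.02797619]), 'opening': 0.995689411039327}
side {'fx': 449.8398921753163, 'fy': 449.8398921753163, 'cx': 321.1819261157206, 'cy': 237.35218896040834, 'k1': 0.03514465724818972, 'world_from_camera': array([[-0.89617125, -0.33733069,  0.28824486,  0.21749338],
       [-0.44364673,  0.69204793, -0.56942712,  0.60443293],
       [-0.00739402, -0.6381831 , -0.76984911,  0.91148262],
       [ 0.        ,  0.        ,  0.        ,  1.        ]])}
t
[... 293 characters left out ...]
-02,
        -8.32728530e-03],
       [ 1.17751500e-02, -1.44202608e-01, -9.89478122e-01,
         1.12799328e+00],
       [ 0.00000000e+00,  0.00000000e+00,  0.00000000e+00,
         1.00000000e+00]])}
wrist {'fx': 412.0751632358896, 'fy': 412.0751632358896, 'cx': 328.1585988327126, 'cy': 233.5624087108973, 'k1': -0.05685208154204777, 'world_from_camera': array([[ 4.00908390e-01, -8.70770670e-01, -2.84659276e-01,
         3.05377759e-01],
       [-9.16118075e-01, -3.80939161e-01, -1.24952099e-01,
        -4.94912012e-01],
       [ 3.66757286e-04,  3.10875853e-01, -9.50450456e-01,
         3.73740366e-01],
       [ 0.00000000e+00,  0.00000000e+00,  0.00000000e+00,
         1.00000000e+00]])}
```

View pics/top0.png

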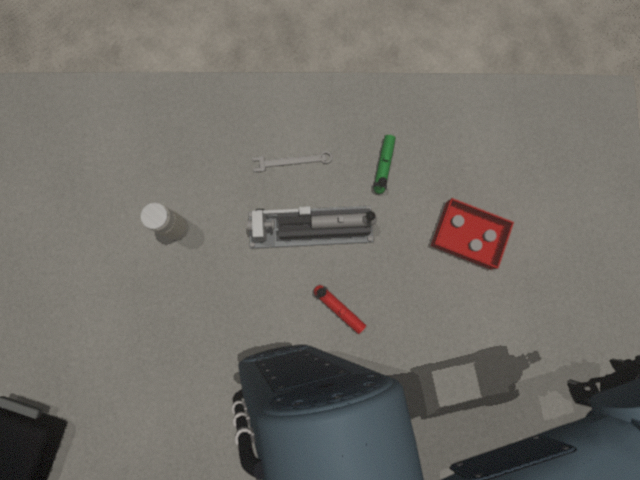

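View pics/side0.png

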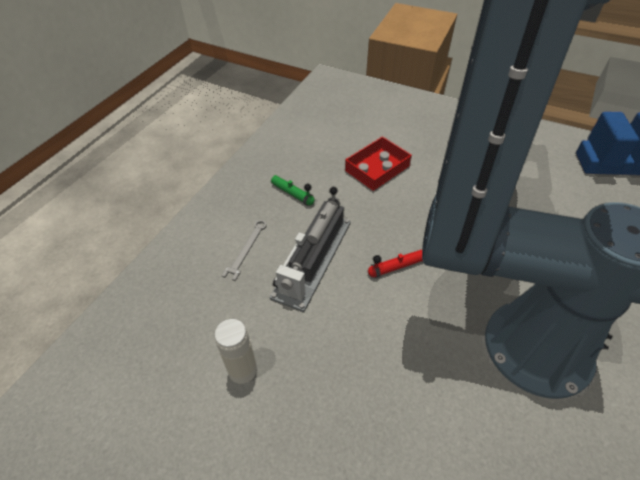

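View pics/wrist0.png

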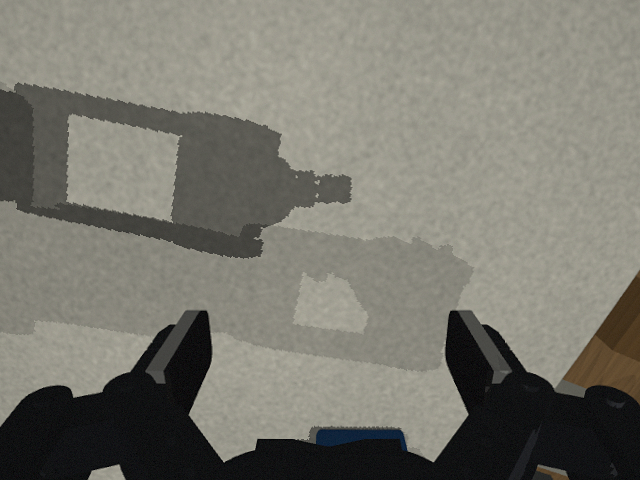

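The top view shows the fixture at px (248–375, 207–248), with the carriage at its left end (world +y). The shaft's black ball is near (370, 216), and the catch is near (303, 210) on the far (+X) side. The red and green shafts are decoys. Next I'll measure.

```bash
cat > h.py <<'E'
import numpy as np, cv2
def rays(cal,uv):
    uv=np.atleast_2d(np.asarray(uv,float))
    K=np.array([[cal['fx'],0,cal['cx']],[0,cal['fy'],cal['cy']],[0,0,1]])
    return cv2.undistortPoints(uv.reshape(-1,1,2),K,np.array([cal['k1'],0,0,0.])).reshape(-1,2)
def ray_world(cal,uv):
    s=rays(cal,uv); T=cal['world_from_camera']
    return T[:3,3], np.c_[s,np.ones(len(s))]@T[:3,:3].T
def on_plane(cal,uv,z):
    o,d=ray_world(cal,uv); return o+d*((z-o[2])/d[:,2])[:,None]
def cloud(cal,d,box):
    u0,v0,u1,v1=box
    vv,uu=np.mgrid[v0:v1,u0:u1]; uv=np.c_[uu.ravel(),vv.ravel()]
    z=d[v0:v1,u0:u1].ravel(); s=rays(cal,uv)
    P=np.c_[s,np.ones(len(s))]*z[:,None]; T=cal['world_from_camera']
    return P@T[:3,:3].T+T[:3,3], uv
def project(cal,P):
    T=np.linalg.inv(cal['world_from_camera']); P=np.atleast_2d(P)@T[:3,:3].T+T[:3,3]
    s=P[:,:2]/P[:,2:]; r2=(s**2).sum(1,keepdims=True); s=s*(1+cal['k1']*r2)
    return s*[cal['fx'],cal['fy']]+[cal['cx'],cal['cy']]
E
python3 - <<'E'
from bench import *; from h import *
for n,box in (("top",(225,190,400,265)),("side",(255,170,370,320))):
    im=cv2.imread(f"pics/{n}0.png"); u0,v0,u1,v1=box
    c=cv2.resize(im[v0:v1,u0:u1],None,fx=4 if n=="side" else 4.5,fy=4 if n=="side" else 4.5,interpolation=cv2.INTER_CUBIC)
    cv2.imwrite(f"pics/{n}0c.png",c)
d=np.load("pics/top0d.npy"); P,uv=cloud(get_calibration("top"),d,(225,190,400,265))
Z=P[:,2].reshape(75,175)*1000
np.set_printoptions(linewidth=250)
print(Z[::4,15:160:4].round().astype(int))
E
```

```text
[[   0   -4    0    0   -1   -2   -1   -2    0   -4   -2   -4    0    0    4    5    0   -1    1    4    1   -5   -1   -2    0    2   -2   -2    1   -2    1   -2   -4   -1   22   26   22]
 [   4   -1    2    0    2    2   -2   -3    0    0    0   -4   -2    0   -1    1   -2    1   -1   -4    2   -4   -1    3   -1    2   -4   -2    2   -1    1    2    0   -1    0   -1   -1]
 [   0   -1   -1   -3    2    0    3   -2   -2   -2   -1   -1   -2   -3   -3   -2    0   -1    2    2    2    1   -2   -2   -1    5   -3    1 1128    0    1    1    1   -2   -1   -4   -2]
 [  -2    4   -3    1    2    0   -3   -4 1128   -1   -1   -1   -4    2   -1   -1    3    1    3    1   -3    1    0    3    0    1    1   -2   -3   -2    2   -1    1    1   -2    2    1]
 [   1    1    3    3   -3   -2    1    1   -1    1   -2    0   -3    0    0    0   90   87    0   -3    2    0   -2    0   -4   -2   -2   11    8   10   13   12   19    0   -3   -2    0]
 [   0    0   -4   97   97   96   67   60   63   66   63   64   65   65   64   86   88   88   14   69   67   68   69   70   65   71   68   70   65   65   68   6
[... 1772 characters left out ...]
   0   -2   -3   -1   -2    1    0   -6    1    0   -3    2    1    2   -2    2   -2   -1   -2    0   -3    0    1   -3   -2   -2   -1]
 [   2    4    4   -2    1   -2    1    1   -1    2   -2    3   -1   -2    0    1    1    0    4   -3    1    0    0    0    1    0    0    0    2    1    0    5    0   -4   -1   -1   -3]
 [  -1   -1    2   -1    0    3   -1    0   -2    0   -1   -2    3    1    0   -3    2    0   -2   -4    2   -2    2    3    2   -2    4   -2   -2    2    2   -3    0   -4    1   -1    1]
 [  -1   -2   -5   -2   -1 1128    1    2    1   -4   -3   -2   -3    0    2   -2   -3    2   -1    0   -1   -3   -3    2    0   -1    2    1    0    1    0    1   -3   -3    1    1   -1]]
```

View pics/top0c.png

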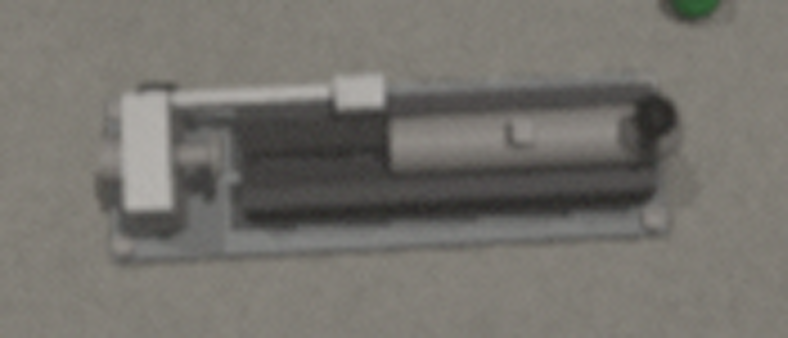

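View pics/side0c.png

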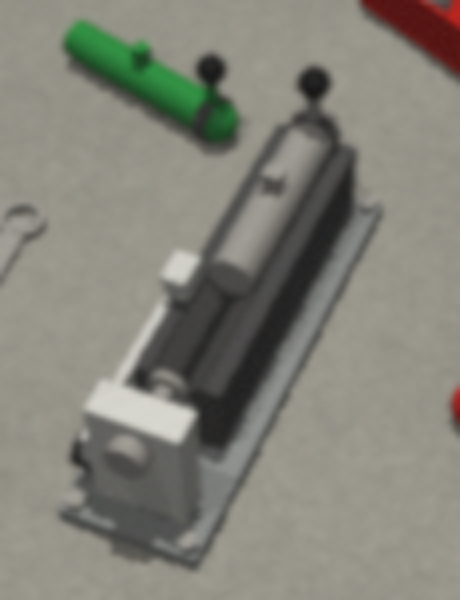

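```bash
python3 - <<'E'
import bench; print([x for x in dir(bench) if not x.startswith('_')])
for k in dir(bench):
    if 'tip' in k.lower(): print(k,getattr(bench,k))
from bench import *; from h import *
np.set_printoptions(precision=4,suppress=True)
ct,cs=get_calibration("top"),get_calibration("side")
# ball: dark mask
R={}
for n,box,cal in (("top",(362,207,380,226),ct),("side",(322,180,346,200),cs)):
    im=cv2.imread(f"pics/{n}0.png"); u0,v0,u1,v1=box
    g=im[v0:v1,u0:u1].max(2); m=(g<60).astype(np.uint8)
    print(n); print("\n".join("".join('#' if x else '.' for x in r) for r in m))
    k,l,st,c=cv2.connectedComponentsWithStats(m); i=1+np.argmax(st[1:,4]); R[n]=c[i]+[u0,v0]; print(R[n],st[i])
o1,d1=ray_world(ct,R["top"]);o2,d2=ray_world(cs,R["side"]);d1=d1[0];d2=d2[0]
A=np.c_[d1,-d2]; t=np.linalg.lstsq(A,o2-o1,rcond=None)[0]; print("ball",o1+t[0]*d1,o2+t[1]*d2)
# shaft direction by cloud
dt=np.load("pics/top0d.npy"); P,uv=cloud(ct,dt,(225,190,400,265))
m=(P[:,2]>.078)&(P[:,2]<.097)&(uv[:,0]>313)&(uv[:,0]<362)
Q=P[m]; c=Q.mean(0); w=np.linalg.svd(Q[:,:2]-c[:2])[2][0]; print("shaft dir",w,np.degrees(np.arctan2(w[1],w[0])),c,len(Q))
# block (z 55..72)+ plate outlines
for lo,hi,nm in ((.055,.075,"block"),(.006,.2,"all")):
    mm=((P[:,2]>lo)&(P[:,2]<hi)&(P[:,2]<.5)).reshape(75,175).astype(np.uint8)
    mm=cv2.morphologyEx(mm,cv2.MORPH_OPEN,np.ones((2,2),np.uint8))
    k,l,st,_=cv2.connectedComponentsWithStats(mm); i=1+np.argmax(st[1:,4]); pts=P[(l==i).ravel()]
    r=cv2.minAreaRect((pts[:,:2]*1000).astype(np.float32)); print(nm,r)
E
```

```text
['MotionError', 'camera', 'get_calibration', 'get_obs', 'hand_in', 'tip_extent']
tip_extent 0.014
top
..................
..................
..................
..................
.......##.........
.....#####........
.....#######......
.....#######......
.....########.....
....#########.....
.....########.....
.....#######......
.....######.......
.....####.........
.....###..........
.....###..........
......##..........
.......#..........
......##..........
[369.6486 216.7568] [ 4  4  9 15 74]
side
........................
........................
........................
........................
........................
........................
........................
........................
.........#####..........
.........######.........
........#######.........
........#######.........
.........#####..........
.........#####..........
..........###...........
........................
........................
........................
........................
........................
[333.0789 190.7368] [ 8  8  7  7 38]
ball [ 0.55   -0.1284  0.1219] [ 0.5532 -0.1274  0.1223]
shaft dir [-0.0581  0.9983] 93.3288014033792 [ 0.5491 -0.0592  0.0866] 570
block ((508.685546875, -13.969772338867188), (171.49551391601562, 218.7392120361328), 49.57604217529297)
all ((483.26116943359375, -6.7903594970703125), (226.871337890625, 313.4118347167969), 1.6116822957992554)
```

```bash
cat >> h.py <<'E'
from scipy.spatial.transform import Rotation as Rt
def Rtool(o): q=o['eef_rot']; return Rt.from_quat([q[1],q[2],q[3],q[0]])
def rows_to(o,pos,yaw):
    """tool down, tool x at world yaw(deg): shift mm, rotvec"""
    R=Rtool(o); y=np.radians(yaw); X=np.array([np.cos(y),np.sin(y),0]);Z=np.array([0,0,-1.]);Y=np.cross(Z,X)
    T=Rt.from_matrix(np.c_[X,Y,Z])
    return R.inv().apply(np.asarray(pos)-o['eef_pos'])*1000,(R.inv()*T).as_rotvec()
E
python3 - <<'E'
from bench import *; from h import *
np.set_printoptions(precision=4,suppress=True)
ct,cs=get_calibration("top"),get_calibration("side")
c=lambda x,y:(225+(x+.5)/4.5-.5,190+(y+.5)/4.5-.5)
a=on_plane(ct,[c(120,262),c(660,237)],0.006); print("front edge",a,np.degrees(np.arctan2(*(a[0]-a[1])[[1,0]])))
a=on_plane(ct,[c(333,76),c(333,108),c(384,76),c(384,108)],0.089); print("catch",a)
a=on_plane(ct,[c(388,118),c(390,170)],0.080); print("nose",a)
print("ball",on_plane(ct,[c(657,115)],.121), on_plane(cs,[(255+315/4-.4,170+82/4-.4)],.121))
im=cv2.imread("pics/top0.png")
print(rows_to(get_obs(),[.551,-.128,.30],3))
E
```

```text
front edge [[ 0.4946  0.1462  0.006 ]
 [ 0.5077 -0.1451  0.006 ]] 92.58690212616892
catch [[0.5797 0.029  0.089 ]
 [0.5633 0.0289 0.089 ]
 [0.5797 0.0032 0.089 ]
 [0.5633 0.0032 0.089 ]]
nose [[0.5598 0.0013 0.08  ]
 [0.533  0.0003 0.08  ]]
ball [[ 0.5537 -0.1307  0.121 ]] [[ 0.5542 -0.131   0.121 ]]
(array([ 453.2944, -236.3621,  -54.9645]), array([-0.0013, -0.    ,  0.3605]))
```

```bash
python3 -m jog '[[[30,-16,-50],[0,0,0.03],1],[[60,-31,-55],[0,0,0.06],1],[[95,-50,-55],[0,0,0.09],1],[[130,-68,-55],[0,0,0.12],1],[[165,-86,-55],[0,0,0.15],1],[[200,-104,-55],[0,0,0.18],1],[[235,-122,-55],[0,0,0.21],1],[[270,-141,-55],[0,0,0.24],1],[[305,-159,-55],[0,0,0.27],1],[[340,-177,-55],[0,0,0.30],1],[[375,-196,-55],[0,0,0.33],1],[[410,-214,-55],[0,0,0.35],1],[[440,-229,-55],[0,0,0.36],1],[[454,-236,-55],[0,0,0.36],1],[[454,-236,-55],[0,0,0.36],1],[[454,-236,-55],[0,0,0.36],1],[[454,-236,-55],[0,0,0.36],1]]'
python3 - <<'E'
from bench import *; from h import *
import pickle
cal=get_calibration("wrist"); o=get_obs()
p,d=camera("wrist"); cv2.imwrite("pics/w1.png",p[:,:,::-1]); np.save("pics/w1d.npy",d); pickle.dump((cal,o),open("pics/w1.pkl","wb"))
p,d=camera("top"); cv2.imwrite("pics/t1.png",p[:,:,::-1])
print(o['eef_pos'],o['q'],o['time_s'],o['wrist_force'], rows_to(o,[.554,-.131,.30],2.8))
E
```

```text
time_s: 1.57
eef_pos: [0.5513, -0.1285, 0.2997]
eef_rot: [-0.001, 1.0, 0.026, -0.001]
wrist_force: [-0.3, -0.9, -0.0]
opening: 1.002
[ 0.55131753 -0.12850189  0.29967151] [-4.38951442e-01  1.20821107e-01  1.56469999e+00  6.11020584e-04
  1.45765236e+00  1.07909896e+00] 1.5667 [-0.25895171 -0.94521789 -0.03328239] (array([ 2.54685583,  2.63545714, -0.33468476]), array([-0.00127933,  0.00110941,  0.00380723]))
```

View pics/w1.png

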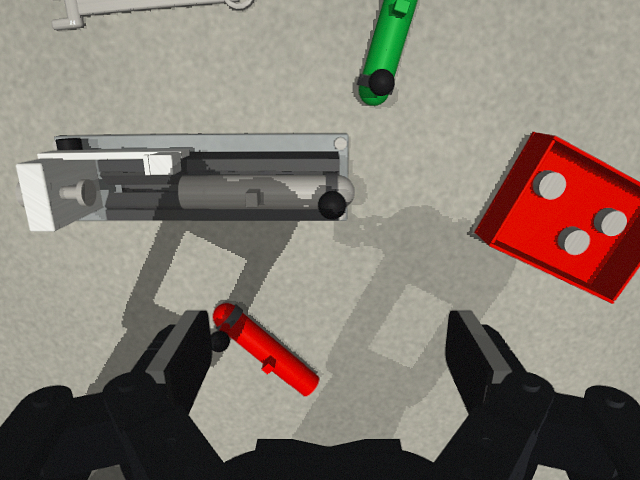

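The wrist view shows the bare steel shaft with its black ball at (332, 205). The catch is at (143–190, 150–175) and the plunger at about (80, 192).

```bash
python3 - <<'E'
from bench import *; from h import *
import pickle
np.set_printoptions(precision=4,suppress=True)
cal,o=pickle.load(open("pics/w1.pkl","rb")); im=cv2.imread("pics/w1.png"); d=np.load("pics/w1d.npy")
g=im.max(2); m=(g[185:225,310:352]<45).astype(np.uint8)
k,l,st,c=cv2.connectedComponentsWithStats(m); i=1+np.argmax(st[1:,4]); print(st[i],c[i]+[310,185])
cn=cv2.findContours((l==i).astype(np.uint8),0,1)[0][0]; (x,y),r=cv2.minEnclosingCircle(cn); print(x+310,y+185,r)
for h in (.119,.121,.123): print("ball",on_plane(cal,[c[i]+[310,185],(x+310,y+185)],h))
P,uv=cloud(cal,d,(0,100,400,260)); Z=P[:,2]
bm=(uv[:,0]>322)&(uv[:,0]<342)&(uv[:,1]>195)&(uv[:,1]<215)&(Z>.1); print("ball depth top",np.percentile(Z[bm],[50,90,98]))
# plate far edge line at z .012
ok=(Z>.006)&(Z<.018); 
e=on_plane(cal,[(55,136),(347,134.5)],.012); print("plate far edge",e,np.degrees(np.arctan2(*(e[0]-e[1])[[1,0]])))
pm=ok&(uv[:,1]<160); Q=P[pm]; print(len(Q),Q.min(0),Q.max(0))
s=(Z>.083)&(Z<.095)&(uv[:,0]>185)&(uv[:,0]<300)&(uv[:,1]>172)&(uv[:,1]<212); Q=P[s]; 
f=np.linalg.svd(Q[:,:2]-Q[:,:2].mean(0),full_matrices=False)[2][0]; print("shaft",Q.mean(0),np.degrees(np.arctan2(f[1],f[0])),len(Q))
cv2.imwrite("pics/w1c.png",cv2.resize(im[125:240,10:210],None,fx=4,fy=4,interpolation=cv2.INTER_CUBIC))
E
```

```text
[  8   5  29  30 612] [331.3987 204.9608]
331.79906463623047 204.78972053527832 15.132243156433105
ball [[ 0.5547 -0.1316  0.119 ]
 [ 0.5549 -0.1319  0.119 ]]
ball [[ 0.5552 -0.1316  0.121 ]
 [ 0.5554 -0.1319  0.121 ]]
ball [[ 0.5557 -0.1315  0.123 ]
 [ 0.5559 -0.1318  0.123 ]]
ball depth top [0.1307 0.1324 0.1334]
plate far edge [[ 0.5859  0.1502  0.012 ]
 [ 0.6003 -0.1455  0.012 ]] 92.78397365842723
4620 [ 0.5726 -0.1758  0.0072] [0.6321 0.1531 0.0179]
shaft [ 0.5533 -0.0564  0.088 ] -86.76218208405014 3075
```

View pics/w1c.png

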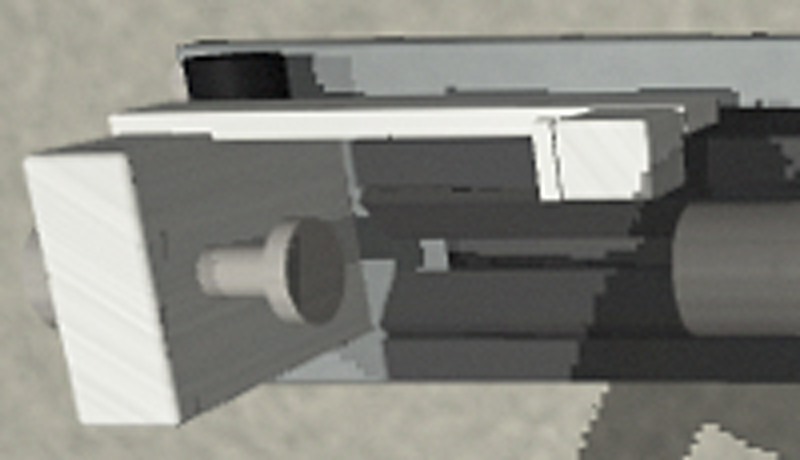

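```bash
python3 - <<'E'
from bench import *; from h import *
import pickle
np.set_printoptions(precision=4,suppress=True)
cal,o=pickle.load(open("pics/w1.pkl","rb"))
c=lambda x,y:(10+(x+.5)/4-.5,125+(y+.5)/4-.5)
print("tooth",on_plane(cal,[c(536,120),c(544,200)],.089))
print("face disc",on_plane(cal,[c(316,270)],.075),"top rim",on_plane(cal,[c(318,218)],.087))
print("nose",on_plane(cal,[c(685,205)],.090), on_plane(cal,[c(674,268)],.075))
print(rows_to(get_obs(),[.5553,-.1317,.170],2.8)); print(rows_to(get_obs(),[.5553,-.1317,.116],2.8))
E
```

```text
tooth [[0.5822 0.0251 0.089 ]
 [0.5655 0.0247 0.089 ]]
face disc [[0.5446 0.0843 0.075 ]] top rim [[0.559  0.0753 0.087 ]]
nose [[ 0.566  -0.0056  0.09  ]] [[0.5489 0.0029 0.075 ]]
(array([  4.0772,   2.9723, 129.9004]), array([-0.0012,  0.0006,  0.0024]))
(array([  4.1122,   3.0382, 183.9004]), array([-0.0012,  0.0006,  0.0024]))
```

```bash
python3 -m jog '[[[4,3,30],[0,0,0],1],[[4,3,60],[0,0,0],1],[[4,3,90],[0,0,0],1],[[4,3,115],[0,0,0],1],[[4,3,140],[0,0,0],1],[[4,3,160],[0,0,0],1],[[4,3,175],[0,0,0],1],[[4,3,184],[0,0,0],1],[[4,3,184],[0,0,0],0.8],[[4,3,184],[0,0,0],0.6]]'
python3 - <<'E'
from bench import *; from h import *
np.set_printoptions(precision=4,suppress=True)
o=get_obs()
p,d=camera("wrist"); cv2.imwrite("pics/w2.png",p[:,:,::-1])
p,d=camera("side"); cv2.imwrite("pics/s2.png",cv2.resize(p[120:320,220:420,::-1],None,fx=3,fy=3))
print(o['eef_pos'],o['time_s'],o['wrist_force'],o['opening'])
E
```

```text
time_s: 2.5
eef_pos: [0.555, -0.1324, 0.1162]
eef_rot: [-0.001, 1.0, 0.025, -0.0]
wrist_force: [0.8, -0.5, -0.3]
opening: 0.75
[ 0.555  -0.1324  0.1162] 2.5 [ 0.7746 -0.4634 -0.2944] 0.7504562877205381
```

View pics/w2.png

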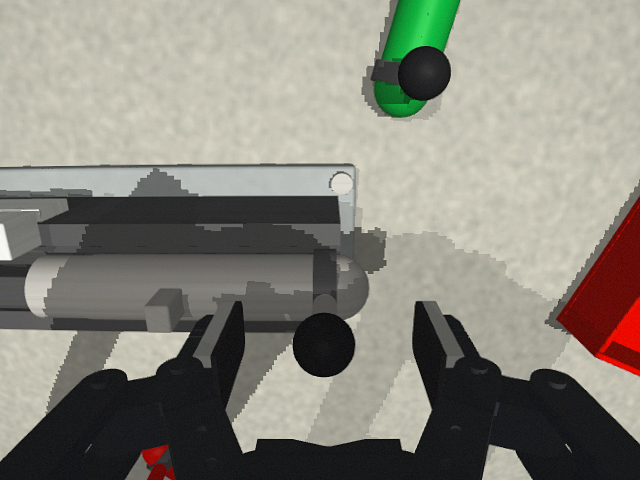

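View pics/s2.png

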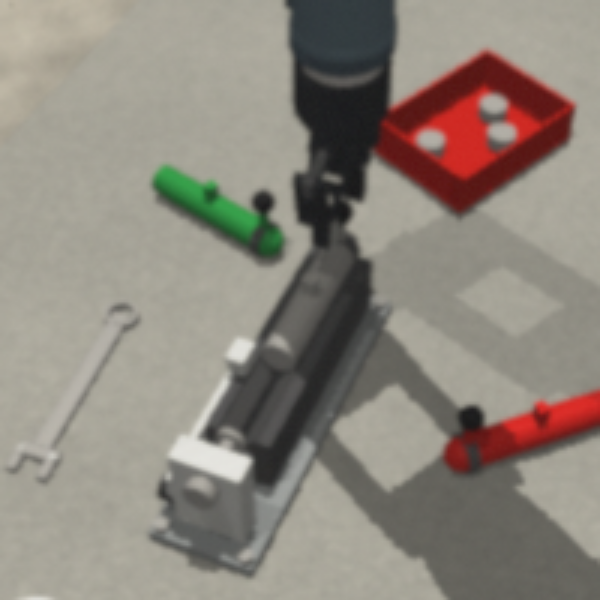

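The ball sits centred between the open pads, at (324, 345) against a gap of 242–414. I'll close on it now.

```bash
python3 - <<'E'
from bench import *; from h import *
cal=get_calibration("wrist"); print(on_plane(cal,[(324,345)],.121))
E
python3 -m jog '[[[0,0,0],[0,0,0],0.5],[[0,0,0],[0,0,0],0.4],[[0,0,0],[0,0,0],0.3],[[0,0,0],[0,0,0],0.25],[[0,0,0],[0,0,0],0.1],[[0,0,0],[0,0,0],0],[[0,0,0],[0,0,0],0],[[0,0,0],[0,0,0],0],[[0,0,0],[0,0,0],0]]'
python3 - <<'E'
from bench import *; from h import *
np.set_printoptions(precision=4,suppress=True)
o=get_obs()
p,d=camera("wrist"); cv2.imwrite("pics/w3.png",p[:,:,::-1])
print(o['eef_pos'],o['time_s'],o['wrist_force'],o['torque'],o['opening'])
R=Rtool(o).as_matrix(); print(R)
E
```

```text
[[ 0.55498278 -0.13171749  0.121     ]]
time_s: 3.35
eef_pos: [0.5565, -0.132, 0.1183]
eef_rot: [-0.0, 1.0, 0.026, 0.001]
wrist_force: [-1.2, 3.2, 5.9]
opening: 0.221
[ 0.5565 -0.132   0.1183] 3.35 [-1.1586  3.1915  5.8819] [ 0.5119  0.215  -0.0345] 0.2211159108104506
[[ 0.9987  0.0511  0.0025]
 [ 0.0511 -0.9987  0.0004]
 [ 0.0025 -0.0003 -1.    ]]
```

View pics/w3.png

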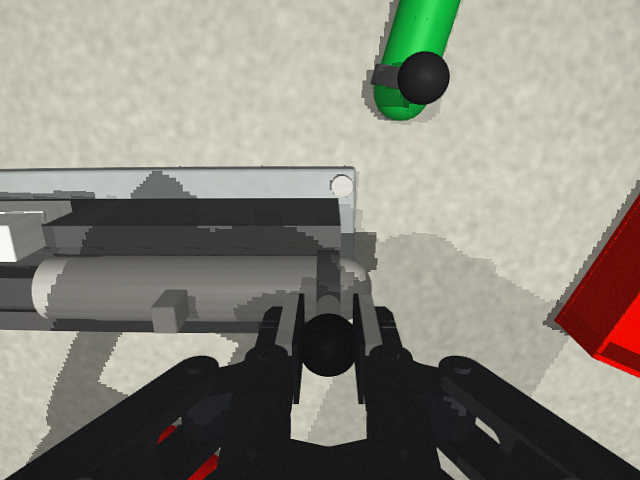

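The grip is holding, with the ball between the pads and an opening of 0.22. I'll push along the groove, which is tool −y, slowing before the expected contact at about 85 mm.

```bash
python3 -m jog '[[[0,-2,0],[0,0,0],0],[[0,-5,0],[0,0,0],0],[[0,-9,0],[0,0,0],0],[[0,-14,0],[0,0,0],0],[[0,-19,0],[0,0,0],0],[[0,-24,0],[0,0,0],0],[[0,-29,0],[0,0,0],0],[[0,-34,0],[0,0,0],0],[[0,-39,0],[0,0,0],0],[[0,-44,0],[0,0,0],0],[[0,-49,0],[0,0,0],0],[[0,-54,0],[0,0,0],0],[[0,-59,0],[0,0,0],0],[[0,-63,0],[0,0,0],0],[[0,-66,0],[0,0,0],0],[[0,-68,0],[0,0,0],0],[[0,-70,0],[0,0,0],0],[[0,-70,0],[0,0,0],0]]'
python3 - <<'E'
from bench import *; from h import *
np.set_printoptions(precision=4,suppress=True)
cal=get_calibration("wrist"); o=get_obs()
p,d=camera("wrist"); cv2.imwrite("pics/w4.png",p[:,:,::-1])
p,d=camera("side"); cv2.imwrite("pics/s4.png",cv2.resize(p[120:320,220:420,::-1],None,fx=3,fy=3))
print(o['eef_pos'],o['time_s'],o['wrist_force'],o['torque'],o['opening'])
E
```

```text
time_s: 4.9
eef_pos: [0.553, -0.0617, 0.1185]
eef_rot: [-0.0, 1.0, 0.026, 0.001]
wrist_force: [0.5, -2.9, 3.5]
opening: 0.225
[ 0.553  -0.0617  0.1185] 4.9 [ 0.5384 -2.8813  3.5432] [-0.5276 -0.0403 -0.0122] 0.22458567818289932
```

View pics/w4.png

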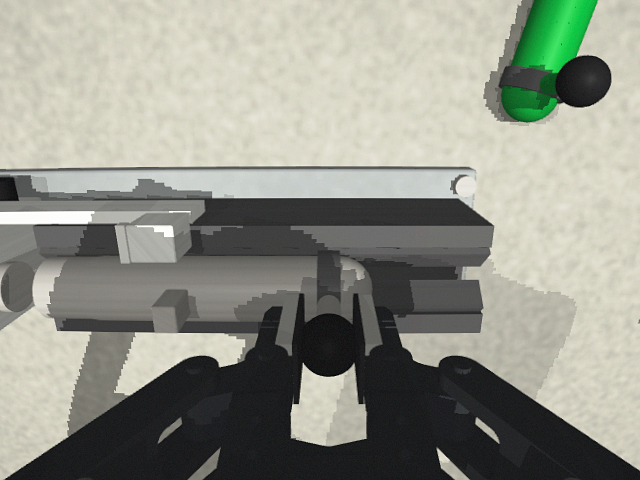

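View pics/s4.png

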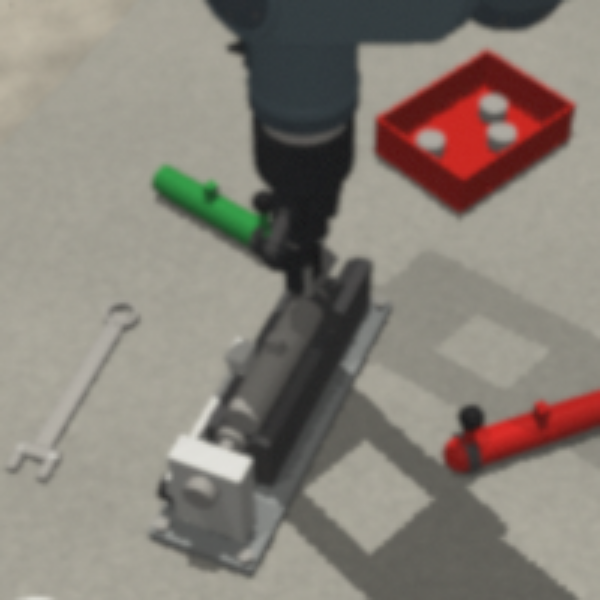

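The shaft slid with the lever upright, with drag of about 2.9 N. Its nose, at (50, 288), is about 15 mm short of the plunger at (18, 288), so from here I'll feel for contact.

```bash
python3 -m jog '[[[0,-2,0],[0,0,0],0],[[0,-4,0],[0,0,0],0],[[0,-6,0],[0,0,0],0],[[0,-8,0],[0,0,0],0],[[0,-10,0],[0,0,0],0],[[0,-10,0],[0,0,0],0]]'
for i in 1; do python3 -m jog '[[[0,-1,0],[0,0,0],0],[[0,-2,0],[0,0,0],0]]'; done
python3 -m jog '[[[0,-1,0],[0,0,0],0],[[0,-2,0],[0,0,0],0]]'
python3 -m jog '[[[0,-1,0],[0,0,0],0],[[0,-2,0],[0,0,0],0]]'
```

```text
time_s: 5.5
eef_pos: [0.5524, -0.0515, 0.1185]
eef_rot: [-0.001, 1.0, 0.026, 0.001]
wrist_force: [0.3, -3.6, 3.2]
opening: 0.217
time_s: 5.67
eef_pos: [0.5524, -0.0498, 0.1185]
eef_rot: [-0.0, 1.0, 0.026, 0.001]
wrist_force: [-0.6, -6.0, 3.1]
opening: 0.223
time_s: 5.83
eef_pos: [0.5523, -0.048, 0.1185]
eef_rot: [-0.0, 1.0, 0.025, 0.001]
wrist_force: [0.0, -4.9, 2.7]
opening: 0.219
time_s: 6.0
eef_pos: [0.5522, -0.0463, 0.1185]
eef_rot: [0.0, 1.0, 0.025, 0.001]
wrist_force: [0.6, -5.5, 3.2]
opening: 0.221
```

```bash
python3 -m jog '[[[0,-1,0],[0,0,0],0],[[0,-2,0],[0,0,0],0],[[0,-2,0],[0,0,0],0]]'
python3 -m jog '[[[0,-1,0],[0,0,0],0],[[0,-2,0],[0,0,0],0],[[0,-2,0],[0,0,0],0]]'
python3 - <<'E'
from bench import *; from h import *
np.set_printoptions(precision=4,suppress=True)
o=get_obs()
p,d=camera("wrist"); cv2.imwrite("pics/w5.png",p[:,:,::-1])
print(o['eef_pos'],o['time_s'],o['wrist_force'],o['torque'],o['opening'])
E
```

```text
time_s: 6.25
eef_pos: [0.5521, -0.0444, 0.1185]
eef_rot: [0.0, 1.0, 0.025, 0.001]
wrist_force: [0.5, -4.2, 2.5]
opening: 0.219
time_s: 6.5
eef_pos: [0.5521, -0.0433, 0.1185]
eef_rot: [0.001, 1.0, 0.025, 0.001]
wrist_force: [-0.3, -8.7, 1.9]
opening: 0.216
[ 0.5521 -0.0433  0.1185] 6.5 [-0.2841 -8.6909  1.8922] [-1.2707 -0.0077  0.0649] 0.2162049230054814
```

View pics/w5.png

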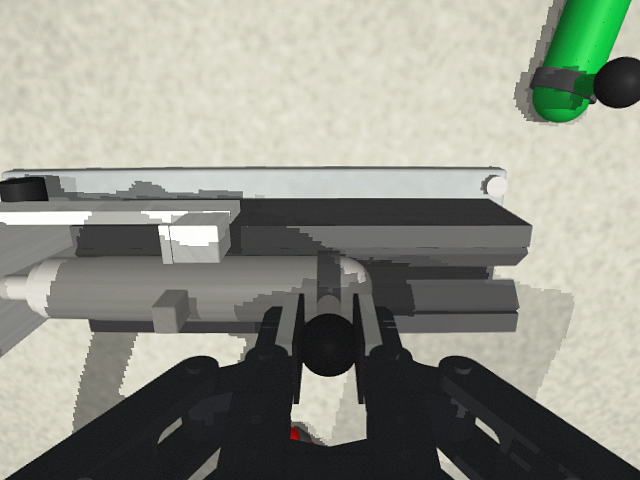

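Contact: the force rose to 8.7 N at TCP y ≈ −0.044, which agrees with the tooth seen in the image plus 60 mm. I'll press in slowly to about 14 mm, meaning TCP y ≈ −0.030.

```bash
python3 -m jog '[[[0,-1,0],[0,0,0],0],[[0,-2,0],[0,0,0],0],[[0,-3,0],[0,0,0],0],[[0,-4,0],[0,0,0],0],[[0,-5,0],[0,0,0],0],[[0,-5,0],[0,0,0],0]]'
python3 -m jog '[[[0,-1,0],[0,0,0],0],[[0,-2,0],[0,0,0],0],[[0,-3,0],[0,0,0],0],[[0,-4,0],[0,0,0],0],[[0,-4,0],[0,0,0],0]]'
python3 - <<'E'
from bench import *; from h import *
np.set_printoptions(precision=4,suppress=True)
o=get_obs()
p,d=camera("wrist"); cv2.imwrite("pics/w6.png",p[:,:,::-1])
print(o['eef_pos'],o['time_s'],o['wrist_force'],o['torque'],o['opening'])
E
```

```text
time_s: 7.05
eef_pos: [0.5519, -0.0395, 0.1186]
eef_rot: [0.002, 1.0, 0.025, 0.001]
wrist_force: [0.1, -8.8, 1.5]
opening: 0.217
time_s: 7.47
eef_pos: [0.5518, -0.0367, 0.1186]
eef_rot: [0.003, 1.0, 0.025, 0.001]
wrist_force: [0.1, -9.1, 2.6]
opening: 0.217
[ 0.5518 -0.0367  0.1186] 7.4667 [ 0.1043 -9.0552  2.5883] [-1.3875 -0.0129  0.0362] 0.2169671926794585
```

View pics/w6.png

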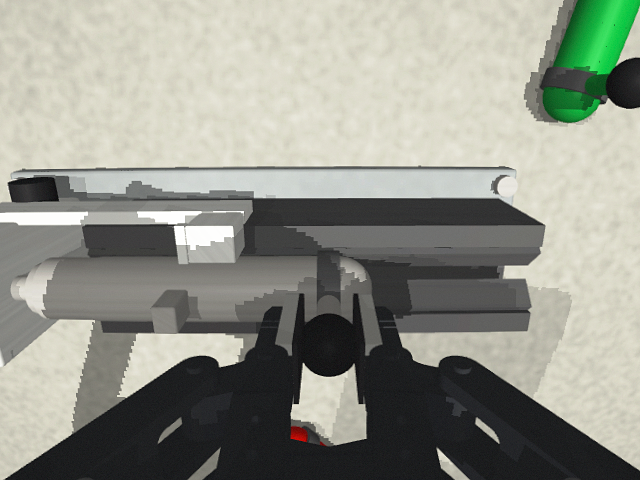

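```bash
python3 -m jog '[[[0,-1,0],[0,0,0],0],[[0,-2,0],[0,0,0],0],[[0,-3,0],[0,0,0],0],[[0,-4,0],[0,0,0],0],[[0,-5,0],[0,0,0],0],[[0,-5,0],[0,0,0],0]]'
python3 -m jog '[[[0,-1,0],[0,0,0],0],[[0,-2,0],[0,0,0],0],[[0,-3,0],[0,0,0],0],[[0,-3.5,0],[0,0,0],0],[[0,-3.5,0],[0,0,0],0]]'
python3 - <<'E'
from bench import *; from h import *
np.set_printoptions(precision=4,suppress=True)
o=get_obs()
p,d=camera("wrist"); cv2.imwrite("pics/w7.png",p[:,:,::-1])
print(o['eef_pos'],o['time_s'],o['wrist_force'],o['torque'],o['opening']); print(Rtool(o).as_matrix())
E
```

```text
time_s: 8.02
eef_pos: [0.5516, -0.0331, 0.1186]
eef_rot: [0.004, 1.0, 0.025, 0.001]
wrist_force: [-0.7, -9.8, 2.6]
opening: 0.22
time_s: 8.43
eef_pos: [0.5515, -0.031, 0.1187]
eef_rot: [0.005, 1.0, 0.025, 0.001]
wrist_force: [-0.5, -9.7, 3.0]
opening: 0.222
[ 0.5515 -0.031   0.1187] 8.4333 [-0.519  -9.7131  2.9574] [-1.5548  0.0439  0.0694] 0.2217054814720353
[[ 0.9987  0.0499  0.0032]
 [ 0.05   -0.9987 -0.0102]
 [ 0.0027  0.0104 -0.9999]]
```

View pics/w7.png

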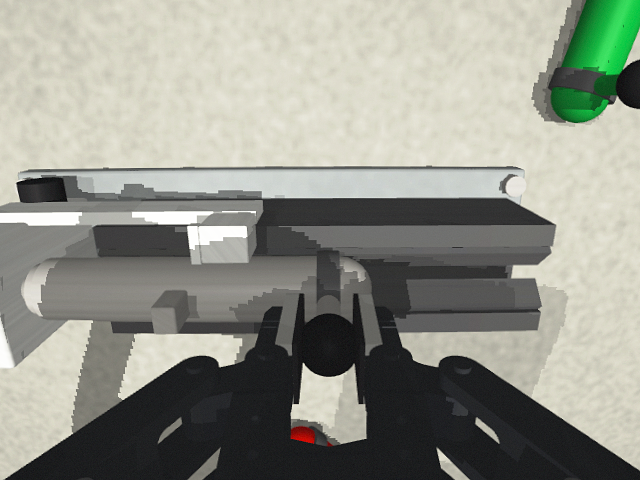

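The plunger is about 13 mm in, with 9.7 N steady. The lug at (170, 310) is now ahead of the tooth at x ≈ 190. Next I'll swing the first 30°, with a little extra push to hold the stop.

```bash
python3 -m jog '[[[0,-2.5,0],[0,0,0],0],[[4,-2.5,0],[0,0,0],0],[[8,-2.5,0.7],[0,0,0],0],[[12,-2.5,1.6],[0,0,0],0],[[15.7,-2.5,2.8],[0,0,0],0],[[19.4,-2.5,4.3],[0,0,0],0],[[23,-2.5,6.2],[0,0,0],0],[[23,-2.5,6.2],[0,0,0],0]]'
python3 - <<'E'
from bench import *; from h import *
np.set_printoptions(precision=4,suppress=True)
o=get_obs()
p,d=camera("wrist"); cv2.imwrite("pics/w8.png",p[:,:,::-1])
p,d=camera("side"); cv2.imwrite("pics/s8.png",cv2.resize(p[120:320,220:420,::-1],None,fx=3,fy=3))
print(o['eef_pos'],o['time_s'],o['wrist_force'],o['torque'],o['opening']); print(Rtool(o).as_matrix())
E
```

```text
time_s: 9.15
eef_pos: [0.5757, -0.0287, 0.1131]
eef_rot: [0.006, 1.0, 0.024, 0.003]
wrist_force: [2.2, -8.6, 3.4]
opening: 0.201
[ 0.5757 -0.0287  0.1131] 9.15 [ 2.2236 -8.577   3.409 ] [-1.3112 -0.4477 -0.5034] 0.2006076222824796
[[ 0.9988  0.0485  0.0055]
 [ 0.0486 -0.9987 -0.0118]
 [ 0.005   0.0121 -0.9999]]
```

View pics/w8.png

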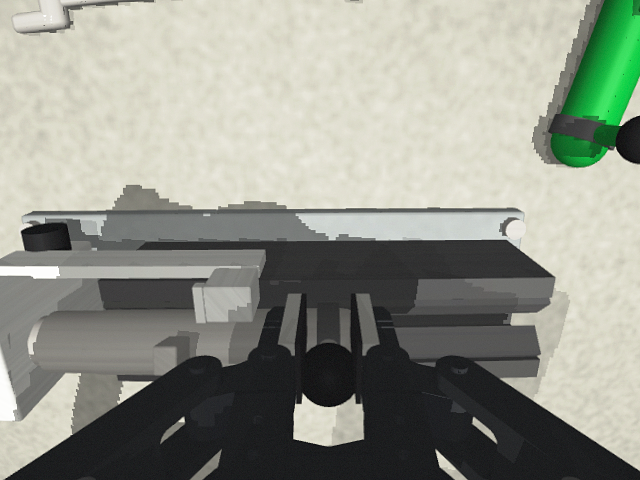

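View pics/s8.png

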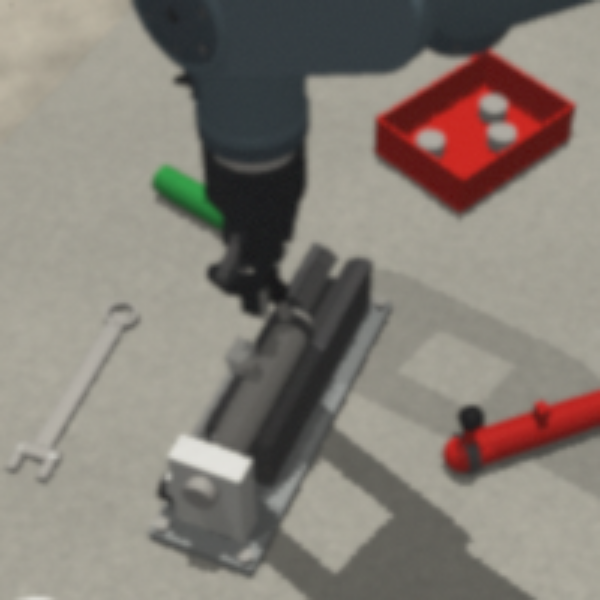

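```bash
cat > ball.py <<'E'
from bench import *; from h import *
from scipy.optimize import brentq
def ball(pic,u0=300,u1=358,v0=300,v1=440):
    pass
def theta_from_px(uv,ax=(.5502,-.03)):
    cal=get_calibration("wrist"); o,d=ray_world(cal,[uv]); d=d[0]
    best=[]
    for th in np.radians(np.arange(-20,110,.25)):
        # plane point of ball at th; ray at same height
        z=.0755+.046*np.cos(th); p=o+d*((z-o[2])/d[2]); axx=ax[0]-(p[1]-ax[1])*.05
        best.append((abs(p[0]-axx-.046*np.sin(th)),np.degrees(th),p))
    return min(best,key=lambda b:b[0])
E
python3 - <<'E'
from ball import *
np.set_printoptions(precision=4,suppress=True)
o=get_obs(); print(o['eef_pos'])
print(theta_from_px((328,375)))
p=cv2.imread("pics/w8.png"); cv2.imwrite("pics/w8c.png",cv2.resize(p[270:440,230:430],None,fx=4,fy=3.5,interpolation=cv2.INTER_CUBIC)*2)
E
```

```text
[ 0.5756 -0.0287  0.1131]
(np.float64(8.393823221013695e-05), np.float64(17.5), array([ 0.5639, -0.0299,  0.1194]))
```

View pics/w8c.png

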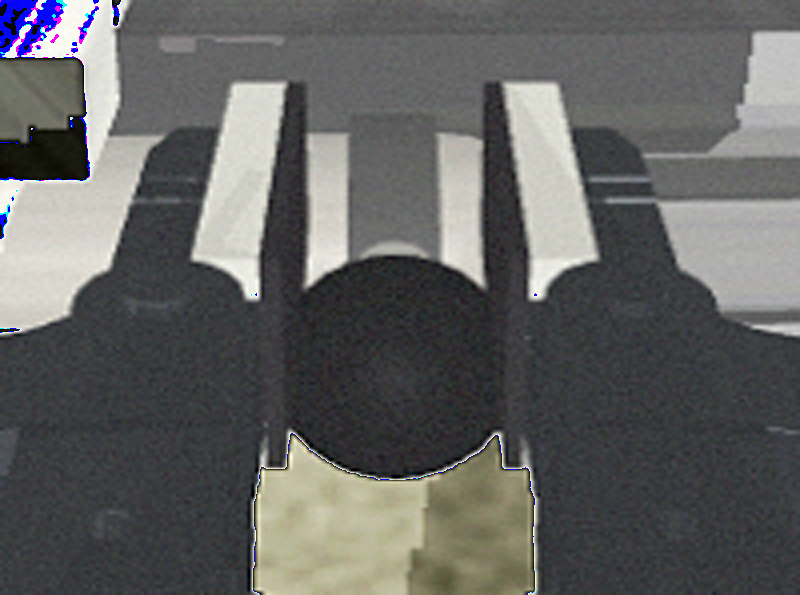

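The ball lagged the tool by about 11 mm (lever ≈17° instead of 30°), so it slipped towards the pad edge. I'll check how the ball sits between the pads before going on.

```bash
python3 - <<'E'
from ball import *
np.set_printoptions(precision=1,suppress=True,linewidth=220)
cal=get_calibration("wrist"); o=get_obs(); p,d=camera("wrist"); 
R=Rtool(o)
P,uv=cloud(cal,d,(240,280,420,440)); T=R.inv().apply(P-o['eef_pos'])*1000; T=T.reshape(160,180,3)
for name,i in (("x",0),("y",1),("z",2)):
    print(name); print(T[10:160:8,40:140:6,i].round().astype(int))
print(o['q'])
E
```

```text
x
[[  -3   -3   -3   -3   -3   -3   -3   -2   -3   -3   -3   -3   -3   -3   -3   -4   -2]
 [  -7   -7   13   13   13   -7   -7   -7   -7   -7   -7   -7   13   13   12   -8   -7]
 [   9   13   13   13   13  -12  -10   -7   -7   -8  -11  -11   11   13   13   13    9]
 [   9   12   13   13   11  -11  -10   -8   -9   -9  -10  -10    8   13   13   13    9]
 [   9   12   13   13    8  -11  -11  -10  -10  -10  -12  -12    5   12   13   13    9]
 [   9   13   13   13    6  -13  -14   81  -12  -12  -13  -14    3   12   12   13    9]
 [  12   13   13   12    3  -17  -15  -15  -15  -15  -15  -16    0   13   13   13   13]
 [  13   12   12   12    0  -19   -2   -1    0   -1   -1  -19   -3   12   12   11   14]
 [  14   14    9    9   -2   -1   -1    0    0   -1   -1   -2   -4    9    8   15   14]
 [  14   14    9    7   -5   -2   -2   -1   -1   -2   -2   -3   -4    7    9   14   14]
 [  14   13    8    4   -5   -4   -4   -3   -2   -4   -4   -5   -6    4    9   14   13]
 [  14   14    8    1   -7   -6   -6   -5   -5   -6   -6   -7   -8    1    7   13   14]
 [  15   13    5   -3  -10   -9   -9   -8 
[... 2933 characters left out ...]
  -17  -16  -16  -16  -14  -13  -24  -33  -41  -41]
 [ -45  -44  -33  -23  -14  -16  -16  -16  -18  -17  -17  -16  -15  -24  -32  -44  -45]
 [ -52  -53  -33  -23  -14  -16  -17  -18  -18  -18  -17  -15  -14  -24  -33  -53  -52]
 [ -57  -55  -32  -24  113  111  -16  -17  -17  -17  -16  113  112  -24  -31  -57  -57]
 [ -59  -58  -32  113  111  111  111  112  113  113  112  113  113  114  -33  -58  -59]
 [ -60  -60  -34  112  112  112  111  111  111  111  112  112  113  112  -33  -61  -60]
 [ -62  -61  -37  112  112  112  111  112  112  112  112  112  112  113  -36  -62  -63]
 [ -64  -62  -40  111  112  112  112  112  112  112  113  112  111  112  -39  -62  -65]]
[-0.3  0.3  1.7 -0.   1.1  1.3]
```

```bash
python3 -m jog '[[[-2,-1.5,0],[0,0,0],0],[[-4,-1.5,0],[0,0,0],0]]'
cat > look.py <<'E'
import sys
from ball import *
np.set_printoptions(precision=4,suppress=True)
n=sys.argv[1]
cal=get_calibration("wrist"); o=get_obs(); p,d=camera("wrist"); cv2.imwrite(f"pics/{n}.png",p[:,:,::-1])
g=p.max(2); P,uv=cloud(cal,d,(280,300,380,470)); T=Rtool(o).inv().apply(P-o['eef_pos'])*1000
m=(abs(T[:,1]-.5)<7)&(T[:,2]>-25)&(T[:,2]<-1)&(abs(T[:,0])<30); Q=T[m]
# sphere fit with r=11
from scipy.optimize import least_squares
f=least_squares(lambda c:np.linalg.norm(Q-c,axis=1)-11,[Q[:,0].mean(),0.5,Q[:,2].min()+11],loss='soft_l1')
W=Rtool(o).apply(f.x/1000)+o['eef_pos']
print("ball tool",f.x.round(1),"world",W,"n",len(Q),"res",np.abs(f.fun).mean().round(2))
ax=.5502-(W[1]+.03)*.05; print("theta",np.degrees(np.arctan2(W[0]-ax,W[2]-.0755)).round(1),"r",np.hypot(W[0]-ax,W[2]-.0755)*1000)
print("eef",o['eef_pos'],"t",o['time_s'],"F",o['wrist_force'].round(1),"M",o['torque'].round(2),"op",round(o['opening'],3))
print("tool z",Rtool(o).as_matrix()[:,2],"q",o['q'].round(2))
E
python3 look.py w9
```

```text
time_s: 9.47
eef_pos: [0.5731, -0.0289, 0.1139]
eef_rot: [0.007, 1.0, 0.024, 0.005]
wrist_force: [5.3, -9.0, 2.9]
opening: 0.197
ball tool [-11.    0.8  -6.7] world [ 0.5621 -0.0301  0.1205] n 2422 res 0.4
theta 14.8 r 46.59516291552785
eef [ 0.5731 -0.0289  0.1139] t 9.4667 F [ 5.3 -9.   2.9] M [-1.37 -0.66 -0.44] op 0.197
tool z [ 0.0097 -0.014  -0.9999] q [-0.25  0.32  1.72 -0.01  1.09  1.28]
```

Moving the tool back carried the ball with it, against about 5 N of lever friction. The ball now sits at the pad edge (−11 mm). I'll back off along the groove, re-centre the grip and go again.

```bash
python3 -m jog '[[[0,2,0],[0,0,0],0],[[0,4,0],[0,0,0],0],[[0,6,0],[0,0,0],0],[[0,8,0],[0,0,0],0],[[0,10,0],[0,0,0],0],[[0,12,0],[0,0,0],0],[[0,14,0],[0,0,0],0],[[0,16,0],[0,0,0],0],[[0,16,0],[0,0,0],0.1],[[0,16,0],[0,0,0],0.3],[[0,16,0],[0,0,0],0.5],[[0,16,0],[0,0,0],0.5],[[0,16,0],[0,0,0],0.5]]'
python3 look.py w10
```

```text
time_s: 10.6
eef_pos: [0.5736, -0.0448, 0.1142]
eef_rot: [0.007, 1.0, 0.024, 0.005]
wrist_force: [0.1, -0.4, -0.3]
opening: 0.502
ball tool [-20.8   2.2  -7.4] world [ 0.5528 -0.0479  0.1214] n 2356 res 0.39
theta 2.1 r 45.93161380884714
eef [ 0.5736 -0.0448  0.1142] t 10.6 F [ 0.1 -0.4 -0.3] M [-0.01  0.06  0.04] op 0.502
tool z [ 0.0094 -0.014  -0.9999] q [-0.28  0.33  1.72 -0.01  1.09  1.25]
```

View pics/w10.png

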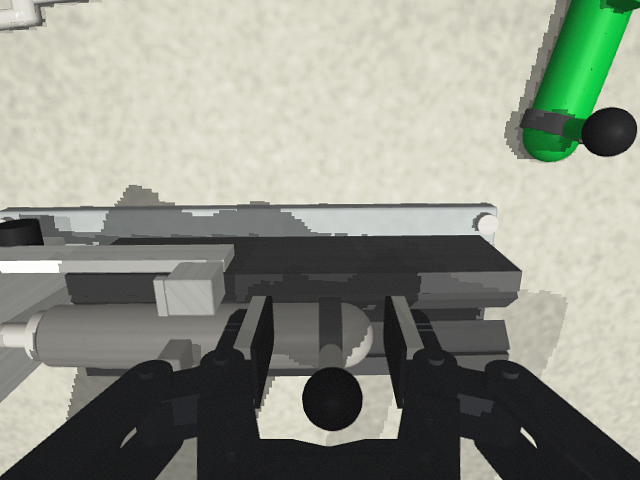

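The fingers are open. The lever is back upright (2°), and the shaft rests just off the plunger with the nose at (37, 335). I'll regrip with the ball deeper and ahead of pad centre, then tilt the tool along with the lever during the swing so the ball needn't pivot in the pads.

```bash
python3 -m jog '[[[-9,2,1],[0,0,0],0.5],[[-18,2,2],[0,0,0],0.5],[[-25,2,2],[0.012,0.008,0],0.5],[[-25,2,2],[0.012,0.008,0],0.4],[[-25,2,2],[0.012,0.008,0],0.3],[[-25,2,2],[0.012,0.008,0],0.2],[[-25,2,2],[0.012,0.008,0],0.1],[[-25,2,2],[0.012,0.008,0],0],[[-25,2,2],[0.012,0.008,0],0],[[-25,2,2],[0.012,0.008,0],0]]'
python3 look.py w11
```

```text
time_s: 11.48
eef_pos: [0.5491, -0.0481, 0.1124]
eef_rot: [0.001, 1.0, 0.024, 0.009]
wrist_force: [-2.6, 0.2, 6.4]
opening: 0.223
ball tool [ 4.7  0.8 -8.8] world [ 0.5536 -0.0487  0.1213] n 2674 res 0.37
theta 3.1 r 45.855115338604364
eef [ 0.5491 -0.0481  0.1124] t 11.4833 F [-2.6  0.2  6.4] M [0.18 0.31 0.02] op 0.223
tool z [ 0.0174 -0.0018 -0.9998] q [-0.3   0.28  1.79  0.    1.06  1.22]
```

View pics/w11.png

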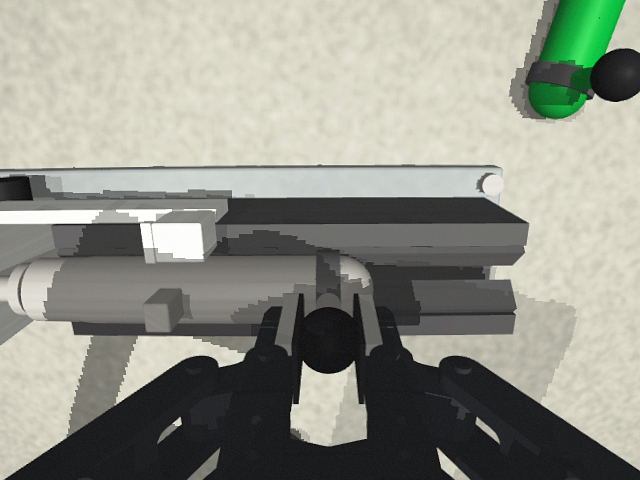

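```bash
python3 -m jog '[[[0,-1.5,0],[0,0,0],0],[[0,-3,0],[0,0,0],0],[[0,-4,0],[0,0,0],0],[[0,-5,0],[0,0,0],0],[[0,-6,0],[0,0,0],0],[[0,-7,0],[0,0,0],0],[[0,-8,0],[0,0,0],0],[[0,-9,0],[0,0,0],0],[[0,-10,0],[0,0,0],0],[[0,-11,0],[0,0,0],0],[[0,-12,0],[0,0,0],0],[[0,-13,0],[0,0,0],0],[[0,-14,0],[0,0,0],0],[[0,-15,0],[0,0,0],0],[[0,-16,0],[0,0,0],0],[[0,-17,0],[0,0,0],0],[[0,-18,0],[0,0,0],0],[[0,-18.5,0],[0,0,0],0],[[0,-18.5,0],[0,0,0],0]]'
python3 look.py w12
```

```text
time_s: 13.12
eef_pos: [0.5487, -0.0314, 0.1126]
eef_rot: [0.003, 1.0, 0.024, 0.009]
wrist_force: [-0.8, -9.7, 1.8]
opening: 0.22
ball tool [ 4.6  1.  -8.8] world [ 0.5532 -0.0322  0.1215] n 2660 res 0.37
theta 3.6 r 46.12102711593699
eef [ 0.5487 -0.0314  0.1126] t 13.1167 F [-0.8 -9.7  1.8] M [-1.5   0.17 -0.  ] op 0.22
tool z [ 0.0184 -0.005  -0.9998] q [-0.27  0.27  1.79  0.    1.06  1.25]
```

The plunger is about 13 mm in and the grip unchanged. Now I'll swing, rotating the tool with the lever about the shaft axis, 30° first.

```bash
python3 -m jog '[[[0,-3,0],[0,0,0],0],[[1.6,-3,0],[0,-0.044,0],0],[[3.2,-3,0],[0,-0.087,0],0],[[4.9,-3,0.2],[0,-0.131,0],0],[[6.5,-3,0.4],[0,-0.175,0],0],[[8.1,-3,0.7],[0,-0.218,0],0],[[9.7,-3,1.1],[0,-0.262,0],0],[[11.3,-3,1.5],[0,-0.305,0],0],[[12.8,-3,1.9],[0,-0.349,0],0],[[14.3,-3,2.5],[0,-0.393,0],0],[[15.8,-3,3.1],[0,-0.436,0],0],[[17.3,-3,3.8],[0,-0.48,0],0],[[18.8,-3,4.5],[0,-0.524,0],0],[[18.8,-3,4.5],[0,-0.524,0],0]]'
python3 look.py w13
```

```text
time_s: 14.33
eef_pos: [0.5678, -0.0292, 0.1075]
eef_rot: [0.01, 0.968, 0.022, -0.252]
wrist_force: [-1.8, -7.7, 2.7]
opening: 0.225
ball tool [ 4.2  0.7 -9.5] world [ 0.5761 -0.0295  0.1138] n 2677 res 0.38
theta 34.1 r 46.27621536607494
eef [ 0.5678 -0.0292  0.1075] t 14.3333 F [-1.8 -7.7  2.7] M [-1.13  0.15  0.73] op 0.225
tool z [-0.4866 -0.0305 -0.8731] q [-0.19  0.66  1.32 -0.12  1.65  1.35]
```

View pics/w13.png

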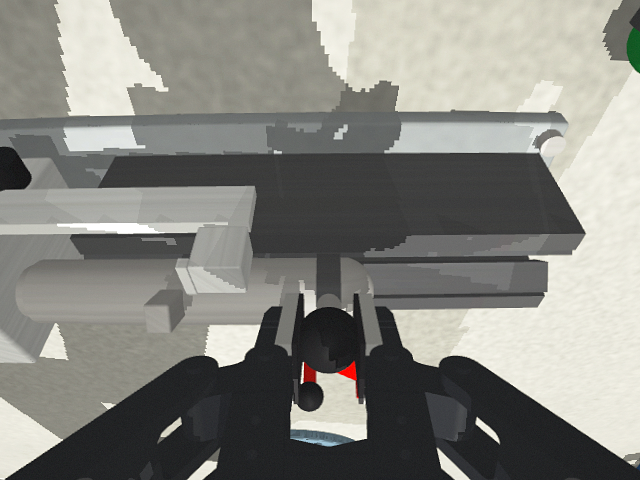

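The ball now stays fixed in the pads (4.2, 0.7, −9.5), with the lever at about 34° and the press at about 14 mm. The next 30°.

```bash
python3 -m jog '[[[1.6,-1.7,0],[0,-0.044,0],0],[[3.2,-1.7,0.1],[0,-0.087,0],0],[[4.8,-1.7,0.3],[0,-0.131,0],0],[[6.3,-1.7,0.6],[0,-0.175,0],0],[[7.9,-1.7,0.9],[0,-0.218,0],0],[[9.4,-1.7,1.2],[0,-0.262,0],0],[[11,-1.7,1.7],[0,-0.305,0],0],[[12.5,-1.7,2.2],[0,-0.349,0],0],[[14,-1.7,2.8],[0,-0.393,0],0],[[15.4,-1.7,3.4],[0,-0.436,0],0],[[16.8,-1.7,4.1],[0,-0.48,0],0],[[18.2,-1.7,4.9],[0,-0.524,0],0],[[18.2,-1.7,4.9],[0,-0.524,0],0]]'
python3 look.py w14
```

```text
time_s: 15.47
eef_pos: [0.5813, -0.0282, 0.0931]
eef_rot: [0.016, 0.869, 0.018, -0.494]
wrist_force: [-1.6, -9.2, 1.6]
opening: 0.22
ball tool [  3.5   0.7 -10. ] world [ 0.5917 -0.0283  0.0952] n 2664 res 0.38
theta 64.6 r 45.991173927640475
eef [ 0.5813 -0.0282  0.0931] t 15.4667 F [-1.6 -9.2  1.6] M [-0.71 -0.12  1.26] op 0.22
tool z [-0.8585 -0.046  -0.5108] q [-0.16  1.09  0.86 -0.23  2.21  1.34]
```

View pics/w14.png

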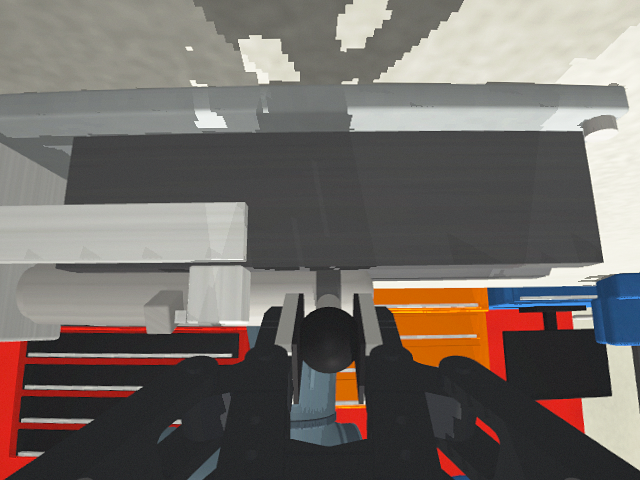

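The lever is at about 65° and the press at about 14.7 mm. The lug is already below the catch's top and ahead of the tooth, so it has passed behind it. I'll swing the remaining 25° to level.

```bash
python3 -m jog '[[[1.6,-1.7,0.1],[0,-0.012,0],0],[[3.1,-1.7,0.3],[0,-0.024,0],0],[[4.7,-1.7,0.5],[0,-0.036,0],0],[[6.3,-1.7,0.9],[0,-0.048,0],0],[[7.8,-1.7,1.3],[0,-0.06,0],0],[[9.3,-1.7,1.8],[0,-0.07,0],0],[[10.8,-1.7,2.3],[0,-0.082,0],0],[[12.3,-1.7,2.9],[0,-0.094,0],0],[[13.7,-1.7,3.5],[0,-0.106,0],0],[[13.7,-1.7,3.5],[0,-0.106,0],0]]'
python3 look.py w15
```

```text
time_s: 16.35
eef_pos: [0.5861, -0.0276, 0.0806]
eef_rot: [0.019, 0.842, 0.016, -0.539]
wrist_force: [5.1, -7.2, 7.0]
opening: 0.22
ball tool [ -0.8   0.6 -10.2] world [ 0.595  -0.0278  0.0856] n 2644 res 0.38
theta 77.3 r 46.007855134387206
eef [ 0.5861 -0.0276  0.0806] t 16.35 F [ 5.1 -7.2  7. ] M [-1.11  0.38  0.84] op 0.22
tool z [-0.9067 -0.0483 -0.4191] q [-0.15  1.19  0.75 -0.25  2.31  1.33]
```

```bash
python3 - <<'E'
from bench import *; import cv2
for n,b in (("side",(220,120,420,320)),("top",(230,170,430,270))):
    p,d=camera(n); u0,v0,u1,v1=b
    cv2.imwrite(f"pics/{n}15.png",cv2.resize(p[v0:v1,u0:u1,::-1],None,fx=3,fy=3,interpolation=cv2.INTER_CUBIC))
E
```

```text
(no output)
```

View pics/side15.png

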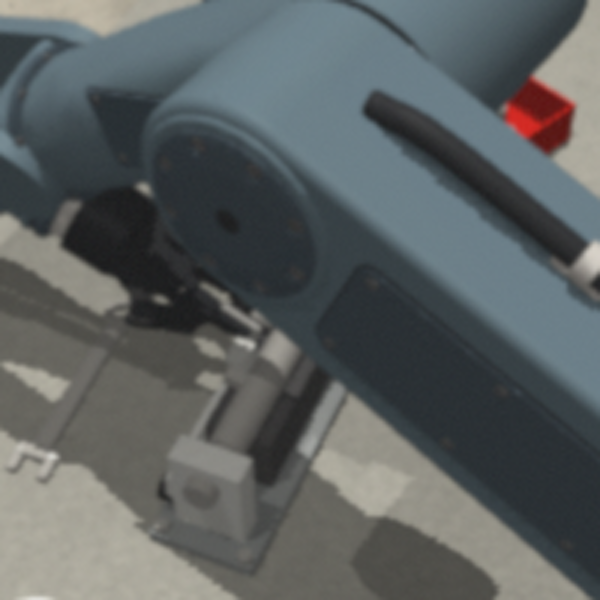

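View pics/top15.png

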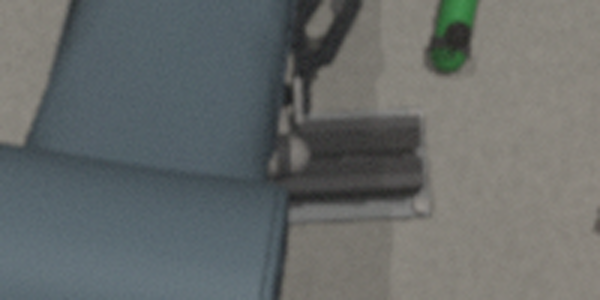

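View pics/w15.png

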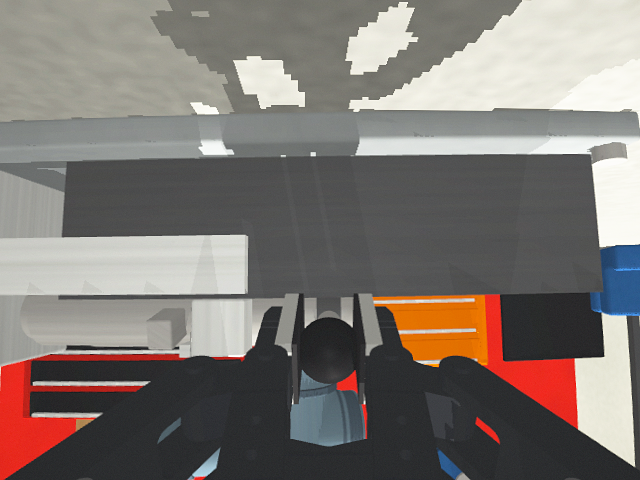

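```bash
python3 - <<'E'
from bench import *; from h import *
np.set_printoptions(precision=3,suppress=True)
cal=get_calibration("side"); p,d=camera("side")
for uv in [(310,222),(316,222),(326,228),(330,240),(334,250),(296,212),(272,190),(290,200),(320,225)]:
    P,_=cloud(cal,d,(uv[0],uv[1],uv[0]+1,uv[1]+1)); print(uv,P[0])
cal=get_calibration("wrist"); p,d=camera("wrist")
for uv in [(320,395),(330,410),(350,420),(310,385)]:
    P,_=cloud(cal,d,(uv[0],uv[1],uv[0]+1,uv[1]+1)); print(uv,P[0])
E
```

```text
(310, 222) [0.428 0.224 0.422]
(316, 222) [0.417 0.226 0.429]
(326, 228) [0.4   0.229 0.429]
(330, 240) [0.394 0.228 0.404]
(334, 250) [ 0.507 -0.038  0.011]
(296, 212) [0.449 0.226 0.436]
(272, 190) [ 0.684 -0.053  0.134]
(290, 200) [0.458 0.226 0.457]
(320, 225) [0.411 0.226 0.426]
(320, 395) [ 0.057 -0.037  0.243]
(330, 410) [ 0.037 -0.054  0.273]
(350, 420) [ 0.04  -0.086  0.289]
(310, 385) [ 0.062 -0.021  0.225]
```

The arm is well clear of everything (forearm at z ≈ 0.4). The lever is at 77° and lagged a little while the ball pivoted, so I'll make the last 13° a rigid rotation again.

```bash
python3 -m jog '[[[1,-1.7,0.3],[0,-0.03,0],0],[[2,-1.7,0.7],[0,-0.06,0],0],[[3,-1.7,1.05],[0,-0.087,0],0],[[4,-1.7,1.5],[0,-0.117,0],0],[[5,-1.7,1.9],[0,-0.147,0],0],[[5.9,-1.7,2.4],[0,-0.175,0],0],[[6.7,-1.7,2.8],[0,-0.2,0],0],[[7.4,-1.7,3.2],[0,-0.22,0],0],[[8,-1.7,3.3],[0,-0.225,0],0],[[8,-1.7,3.3],[0,-0.225,0],0]]'
python3 look.py w16
```

```text
time_s: 17.43
eef_pos: [0.5884, -0.0271, 0.0767]
eef_rot: [0.022, 0.777, 0.011, -0.629]
wrist_force: [11.0, -8.4, 19.1]
opening: 0.223
ball tool [ -1.2   0.6 -10. ] world [ 0.5979 -0.0272  0.08  ] n 2636 res 0.37
theta 84.6 r 48.04841141299859
eef [ 0.5884 -0.0271  0.0767] t 17.4333 F [11.  -8.4 19.1] M [-0.92  2.02  1.57] op 0.223
tool z [-0.9767 -0.048  -0.209 ] q [-0.15  1.36  0.58 -0.34  2.53  1.27]
```

View pics/w16.png

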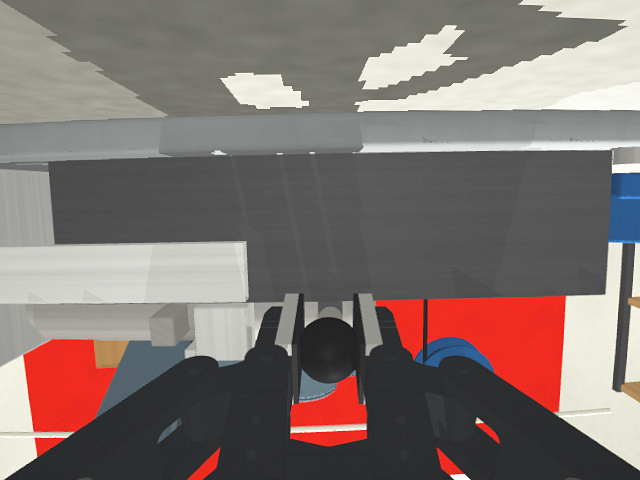

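```bash
python3 - <<'E'
from bench import *; from h import *
np.set_printoptions(precision=3,suppress=True)
cal=get_calibration("wrist"); o=get_obs(); T=cal['world_from_camera']; print(T[:3,3], Rtool(o).inv().apply(T[:3,3]-o['eef_pos']))
p,d=camera("side"); cs=get_calibration("side")
cv2.imwrite("pics/s17.png",cv2.resize(p[160:300,200:360,::-1],None,fx=5,fy=4,interpolation=cv2.INTER_CUBIC))
P,uv=cloud(cs,d,(200,140,360,300)); m=(d[140:300,200:360].ravel()>0)&(P[:,0]>.6)&(P[:,0]<.8)&(abs(P[:,1]+.03)<.08)&(P[:,2]>.01)
print(P[m].min(0)); 
for lo,hi in ((.6,.63),(.63,.66),(.66,.7),(.7,.75)):
    q=P[m&(P[:,0]>lo)&(P[:,0]<hi)&(P[:,1]>-.09)&(P[:,1]<.03)]; print(lo,len(q),np.percentile(q[:,2],[2,10,50]) if len(q) else '')
E
```

```text
[ 0.732 -0.022  0.026] [ 0.08   0.001 -0.13 ]
[ 0.601 -0.039  0.01 ]
0.6 77 [0.309 0.315 0.329]
0.63 108 [0.076 0.08  0.308]
0.66 254 [0.09  0.097 0.11 ]
0.7 394 [0.087 0.102 0.245]
```

View pics/s17.png

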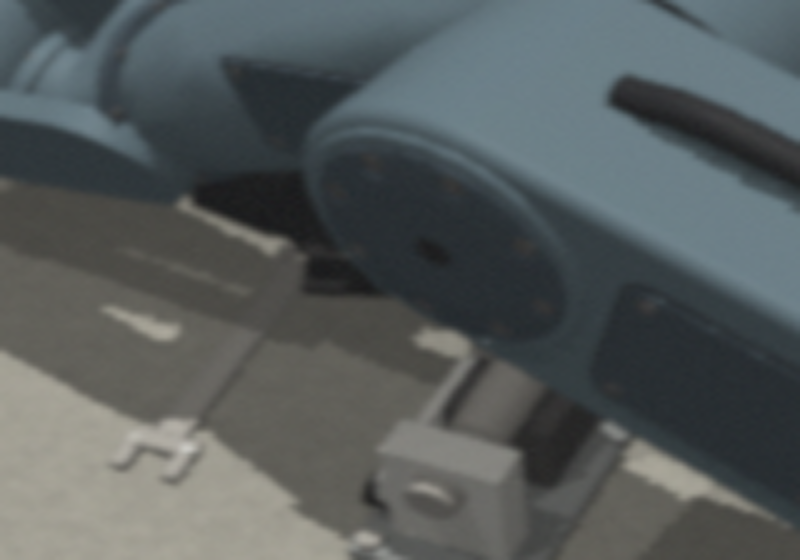

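The force rose to 22 N. The moment puts the contact at the fingertips, touching the edge of the V-block because the ball sits deep in the pads. I'll loosen slightly, keep the rear pad pressing axially, and draw the fingers 6 mm outward.

```bash
python3 -m jog '[[[0,-1.7,-1],[0,0,0],0.15],[[0,-2.5,-2],[0,0,0],0.25],[[0,-3.5,-2],[0,0,0],0.28],[[0,-3.5,-2],[0,0,0],0.29]]'
python3 look.py w17
```

```text
time_s: 17.87
eef_pos: [0.5901, -0.0243, 0.0765]
eef_rot: [0.022, 0.778, 0.011, -0.628]
wrist_force: [0.4, -8.1, 0.3]
opening: 0.294
ball tool [-1.2  2.5 -9.6] world [ 0.5994 -0.0263  0.0797] n 2544 res 0.38
theta 85.1 r 49.531769632142094
eef [ 0.5901 -0.0243  0.0765] t 17.8667 F [ 0.4 -8.1  0.3] M [-0.24 -0.29  1.12] op 0.294
tool z [-0.9765 -0.0479 -0.2102] q [-0.14  1.37  0.57 -0.34  2.54  1.27]
```

```bash
python3 -m jog '[[[0,-0.7,-1.5],[0,0,0],0.3],[[0,-0.7,-3],[0,0,0],0.3],[[0,-0.7,-4.5],[0,0,0],0.3],[[0,-0.7,-6],[0,0,0],0.3]]'
python3 look.py w18
```

```text
time_s: 18.25
eef_pos: [0.5953, -0.0241, 0.0762]
eef_rot: [0.022, 0.777, 0.011, -0.629]
wrist_force: [-3.5, -6.7, -1.0]
opening: 0.3
ball tool [-1.5  2.9 -5.8] world [ 0.6008 -0.0267  0.079 ] n 2375 res 0.38
theta 86.0 r 50.87662228977183
eef [ 0.5953 -0.0241  0.0762] t 18.25 F [-3.5 -6.7 -1. ] M [-0.17 -0.42  0.98] op 0.3
tool z [-0.9768 -0.0474 -0.2086] q [-0.14  1.38  0.53 -0.34  2.55  1.26]
```

View pics/w18.png

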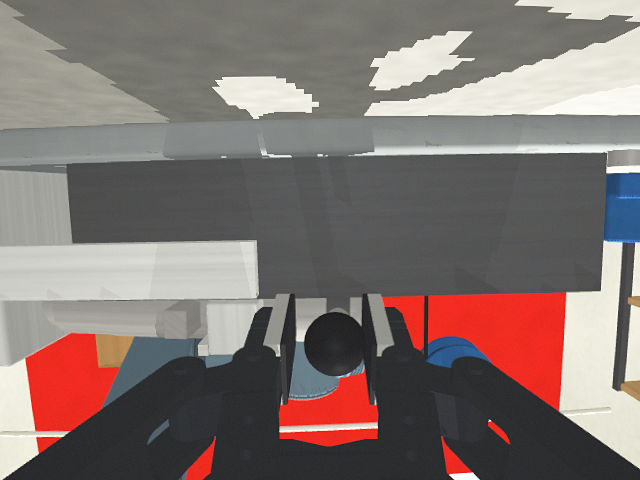

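```bash
python3 -m jog '[[[0,0,1.5],[0,0,0],0.3],[[0,0,3],[0,0,0],0.3],[[0,0.8,3],[0,0,0],0.22],[[0,1.6,3],[0,0,0],0.1],[[0,2,3],[0,0,0],0],[[0,2,3],[0,0,0],0],[[0,2,3],[0,0,0],0]]'
python3 look.py w19
```

```text
time_s: 18.88
eef_pos: [0.5923, -0.0268, 0.0744]
eef_rot: [0.022, 0.777, 0.011, -0.629]
wrist_force: [-0.9, -6.1, -1.6]
opening: 0.22
ball tool [-1.7  0.6 -5.6] world [ 0.5974 -0.0271  0.0772] n 2440 res 0.38
theta 88.0 r 47.36066333460278
eef [ 0.5923 -0.0268  0.0744] t 18.8833 F [-0.9 -6.1 -1.6] M [-0.19 -0.6   0.91] op 0.22
tool z [-0.9768 -0.0474 -0.2088] q [-0.15  1.38  0.55 -0.34  2.54  1.26]
```

```bash
python3 -m jog '[[[0.8,-0.8,0.2],[0,0,0],0],[[1.6,-0.8,0.4],[0,0,0],0],[[2.4,-0.8,0.5],[0,0,0],0],[[3.2,-0.8,0.7],[0,0,0],0],[[3.2,-0.8,0.7],[0,0,0],0]]'
python3 look.py w20
```

```text
time_s: 19.35
eef_pos: [0.592, -0.0269, 0.0709]
eef_rot: [0.022, 0.777, 0.01, -0.629]
wrist_force: [-1.2, -7.3, 2.8]
opening: 0.218
ball tool [-1.7  0.5 -5.6] world [ 0.5971 -0.0271  0.0737] n 2439 res 0.37
theta 92.2 r 47.09036574261699
eef [ 0.592  -0.0269  0.0709] t 19.35 F [-1.2 -7.3  2.8] M [-0.21  0.19  1.1 ] op 0.218
tool z [-0.977  -0.0467 -0.2079] q [-0.15  1.38  0.55 -0.34  2.54  1.27]
```

View pics/w20.png

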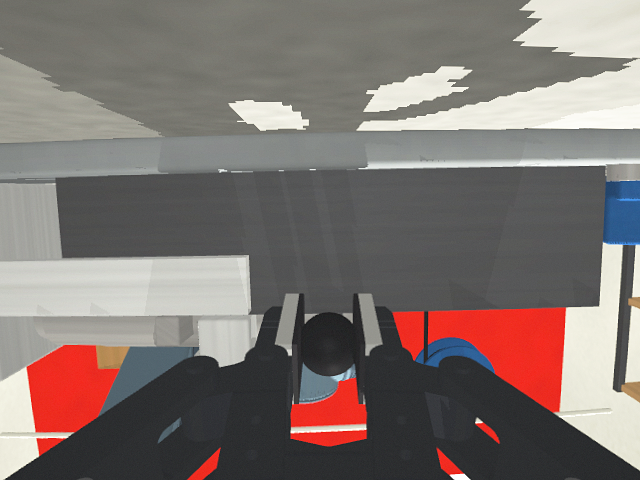

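The lever is level (≈92°), the ball is steady, and the lug is flush with the shoulder ahead of the catch. The upward reaction is only 2.8 N. I'll let go gently, shifting the open fingers slightly rearward so the shaft can slide back freely.

```bash
python3 -m jog '[[[0,0.5,0],[0,0,0],0.2],[[0,1.5,0],[0,0,0],0.25],[[0,2.5,0],[0,0,0],0.3],[[0,3.5,0],[0,0,0],0.35],[[0,4.5,0],[0,0,0],0.4],[[0,5.5,0],[0,0,0],0.45],[[0,6,0],[0,0,0],0.5],[[0,6,0],[0,0,0],0.5],[[0,6,0],[0,0,0],0.5]]'
python3 look.py w21
```

```text
time_s: 20.15
eef_pos: [0.5923, -0.0327, 0.071]
eef_rot: [0.022, 0.777, 0.01, -0.629]
wrist_force: [1.1, 0.4, 0.2]
opening: 0.502
ball tool [-1.   4.1 -4.6] world [ 0.5967 -0.0365  0.073 ] n 2197 res 0.37
theta 93.1 r 46.275404653169915
eef [ 0.5923 -0.0327  0.071 ] t 20.15 F [1.1 0.4 0.2] M [ 0.01 -0.43 -0.02] op 0.502
tool z [-0.977  -0.0469 -0.208 ] q [-0.15  1.38  0.54 -0.35  2.54  1.25]
```

View pics/w21.png

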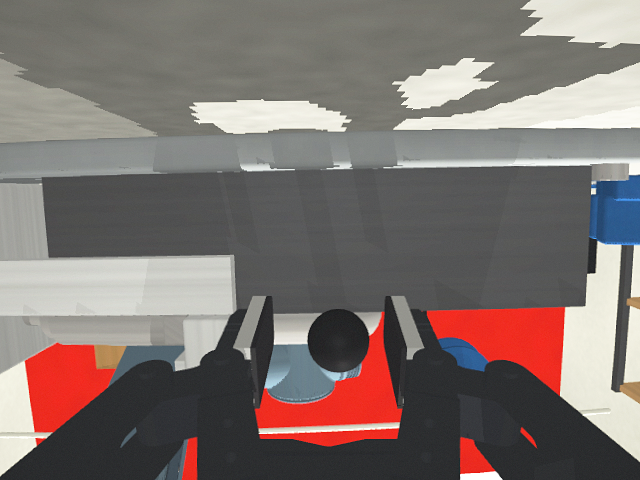

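After letting go, the shaft moved back 9 mm, so the plunger is now about 6.3 mm in, the expected seated value. The lever stayed level, and there is no force on the tool. I'll withdraw upward and outward.

```bash
python3 -m jog '[[[-3,0,-3],[0,0,0],0.5],[[-8,0,-7],[0,0,0],0.5],[[-14,0,-12],[0,0,0],0.5],[[-22,0,-18],[0,0,0],0.5],[[-32,0,-24],[0,0,0],0.5],[[-44,0,-30],[0,0.05,0],0.5],[[-58,0,-36],[0,0.12,0],0.5],[[-74,0,-40],[0,0.2,0],0.5],[[-90,0,-44],[0,0.3,0],0.5],[[-106,0,-48],[0,0.4,0],0.5],[[-122,0,-52],[0,0.5,0],0.5],[[-138,0,-56],[0,0.6,0],0.5],[[-150,0,-60],[0,0.7,0],0.5],[[-150,0,-60],[0,0.8,0],0.5],[[-150,0,-60],[0,0.8,0],0.5]]'
python3 - <<'E'
from bench import *; from h import *
o=get_obs(); print(o['q'].round(2),o['wrist_force'])
for n in ("wrist","side","top"):
    p,d=camera(n); cv2.imwrite(f"pics/{n}22.png",p[:,:,::-1])
E
```

```text
time_s: 21.45
eef_pos: [0.6201, -0.0282, 0.2365]
eef_rot: [0.017, 0.962, 0.018, -0.271]
wrist_force: [-1.2, -0.0, 1.3]
opening: 0.501
[-0.17  0.67  1.04 -0.14  1.96  1.34] [-1.19300295 -0.03645608  1.27043979]
```

View pics/wrist22.png

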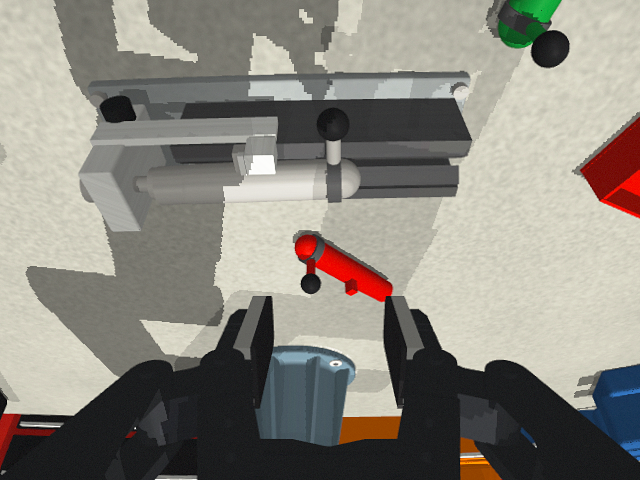

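View pics/side22.png

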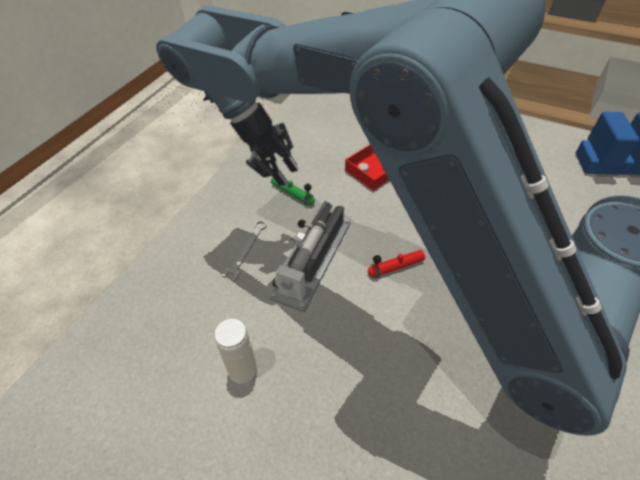

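View pics/top22.png

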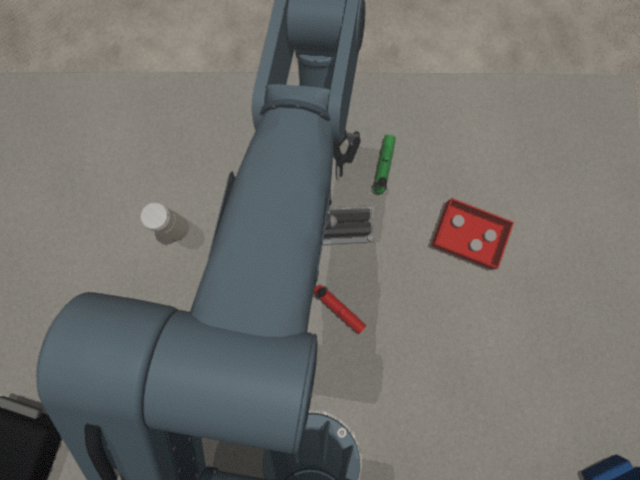

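```bash
python3 - <<'E'
from bench import *; from h import *
cal=get_calibration("wrist"); print("ball",on_plane(cal,[(333,124)],.075))
P,uv=cloud(cal,camera("wrist")[1],(322,112,345,137)); print("top z",np.percentile(P[:,2],[90,98]))
im=cv2.imread("pics/wrist22.png"); cv2.imwrite("pics/w22c.png",cv2.resize(im[80:220,70:270],None,fx=4,fy=4,interpolation=cv2.INTER_CUBIC))
a=cv2.imread("pics/side0.png").astype(int); b=cv2.imread("pics/side22.png").astype(int)
for nm,(u0,v0,u1,v1) in dict(can=(212,315,260,350),wrenchend=(222,262,242,280)).items(): print(nm,abs(a-b)[v0:v1,u0:u1].mean())
E
```

```text
ball [[ 0.59931006 -0.03641935  0.075     ]]
top z [0.08314563 0.08395363]
can 27.252777777777776
wrenchend 34.03888888888889
```

View pics/w22c.png

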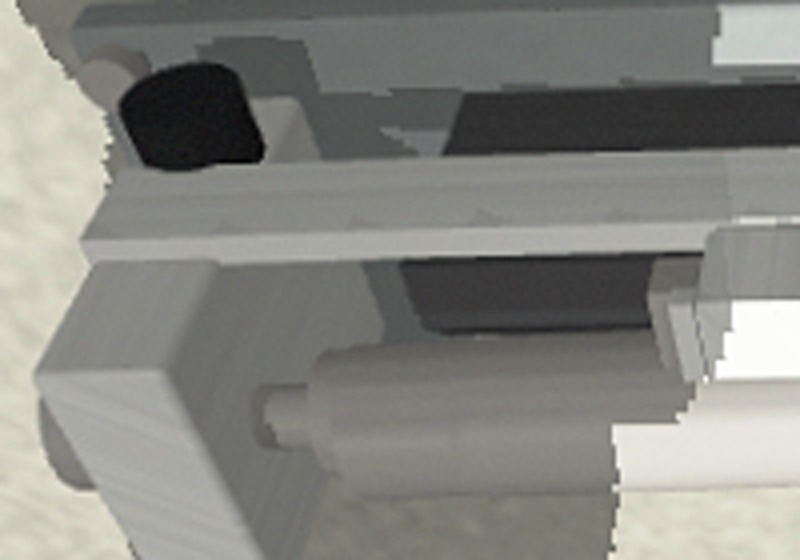

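The crop shows the lug on the shoulder, tucked partly under the tooth and against the catch block near (675, 290). The lever is level, and the gripper is about 150 mm clear. By eye, the can, the wrench ends and the tray are at the same pixels as at the start. Handing in.

```bash
python3 - <<'E'
from bench import *
print(get_obs()['wrist_force'].round(1)); print(hand_in())
E
```

```text
[-0.6 -0.3 -0.2]
the job is handed in; nothing more can be done
None
```

The shaft is seated behind the catch's tooth with its lever level, and the job is handed in at about 21.7 s of the 45 s allowed. I gripped the lever ball and slid the shaft along the groove until the force stepped up at the stop. I then pressed the stop in about 14–16 mm, swung the lever down to the catch side and let go. The gripper was lifted clear before handing in.

**Last checks:**
- **Stop:** when let go, the shaft slid back about 9 mm, leaving the plunger about 6 mm in, as expected for a seated lug.
- **Lever and lug:** the lever is level (about 93° measured), and in the last picture the lug lies partly under the tooth.
- **Contact:** the wrist force was about zero, with the robot touching nothing.
- **Bystanders:** by eye, the can, wrench and tray are where they were. A pixel comparison of the can and wrench with the first picture came out high. I put that down to the arm's shadow and lighting, so it confirms nothing either way.

**What went wrong on the way:**
- On the first swing the ball slipped in the pads at about 17°. I backed off, regripped and pressed again, this time tilting the tool along with the lever.
- Near level, the fingertips pressed on the V-block with about 22 N. I loosened the grip slightly, drew the fingers out and finished the swing.
- During that loosened step the measured press reached about 16 mm, short of the 18 mm hard end.

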